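# Recharge the ink unit and put the ink knife away

### The job

Recharge the ink unit: stand every ink canister that is on the bench upright in the well of its own colour, then press all three well covers down until they snap and stay shut, even over an empty well. Put the ink knife in the green case and lower the case's lid gently until it is closed. Leave the other things on the bench where they are.

Things in the scene. Friction and masses are not known exactly. Their poses are not given: they have to be found in the camera images.
- ink_unit: Grey ink unit, fixed: three wells, each 56 mm square inside, in a row along its y: yellow +80, red 0, blue -80 mm; coloured plates mark them. Origin: centre of its underside; +x to the far, hinge side. Walls at front and back: outer faces x = -38 and +38 mm, 10 mm thick, 126 mm high; foot 92 by 240 mm. Side walls 100 mm high, so there are finger notches beside each well.
- well_yellow (a point): Centre of the floor of the yellow well, 10 mm above the unit's underside and 116 mm below the front and back rims; same axes as the unit.
- cover_yellow (a joint): Angle of the yellow well's cover, rad: 0 = flat shut, 1.75 to 1.95 = open, leaning slightly back. A spring swings the cover open (1 to 2 N at the free edge); in the last 0.15 rad the black nose on its edge must be pressed past a spring latch on the front wall (8 to 12 N, pressing 60 mm from the hinge), which then holds it shut. Let go earlier, it swings open again.
- cover_yellow_hinge (a point): Hinge axis (along the unit's y) of the yellow cover at mid width, 36 mm behind the well's centre, 126.5 mm above the unit's underside. The cover is a yellow plate 74 mm long from hinge to free edge (nose to 82), 66 wide, 6 mm thick, its underside in the plane of the axis. The point turns with the cover: -x points to the free edge, z out of the outer (top) face.
- can_yellow: Ink canister with yellow neck and band, upright on the bench, loose, about 0.22 kg, bottom-heavy. Black round body 42 mm diameter, 60 mm high; above it a yellow round neck 24 mm diameter up to 108 mm high (grip here). Origin: centre of its underside, z along its axis. May be absent (None).
- well_red (a point): Centre of the floor of the red well, 10 mm above the unit's underside and 116 mm below the front and back rims; same axes as the unit.
- cover_red (a joint): Angle of the red well's cover, rad: 0 = flat shut, 1.75 to 1.95 = open, leaning slightly back. A spring swings the cover open (1 to 2 N at the free edge); in the last 0.15 rad the black nose on its edge must be pressed past a spring latch on the front wall (8 to 12 N, pressing 60 mm from the hinge), which then holds it shut. Let go earlier, it swings open again.
- cover_red_hinge (a point): Hinge axis (along the unit's y) of the red cover at mid width, 36 mm behind the well's centre, 126.5 mm above the unit's underside. The cover is a red plate 74 mm long from hinge to free edge (nose to 82), 66 wide, 6 mm thick, its underside in the plane of the axis. The point turns with the cover: -x points to the free edge, z out of the outer (top) face.
- can_red: Ink canister with red neck and band, upright on the bench, loose, about 0.22 kg, bottom-heavy. Black round body 42 mm diameter, 60 mm high; above it a red round neck 24 mm diameter up to 108 mm high (grip here). Origin: centre of its underside, z along its axis. May be absent (None).
- well_blue (a point): Centre of the floor of the blue well, 10 mm above the unit's underside and 116 mm below the front and back rims; same axes as the unit.
- cover_blue (a joint): Angle of the blue well's cover, rad: 0 = flat shut, 1.75 to 1.95 = open, leaning slightly back. A spring swings the cover open (1 to 2 N at the free edge); in the last 0.15 rad the black nose on its edge must be pressed past a spring latch on the front wall (8 to 12 N, pressing 60 mm from the hinge), which then holds it shut. Let go earlier, it swings open again.
- cover_blue_hinge (a point): Hinge axis (along the unit's y) of the blue cover at mid width, 36 mm behind the well's centre, 126.5 mm above the unit's underside. The cover is a blue plate 74 mm long from hinge to free edge (nose to 82), 66 wide, 6 mm thick, its underside in the plane of the axis. The point turns with the cover: -x points to the free edge, z out of the outer (top) face.
- can_blue: Ink canister with blue neck and band, upright on the bench, loose, about 0.22 kg, bottom-heavy. Black round body 42 mm diameter, 60 mm high; above it a blue round neck 24 mm diameter up to 108 mm high (grip here). Origin: centre of its underside, z along its axis. May be absent (None).
- knife: Ink knife lying flat on the bench, 160 mm long, loose, 90 g. Along its x axis: wooden handle from x = -80 to +5 mm, 22 mm wide, 18 mm high; steel blade from +5 to +80 mm, 36 mm wide, 4 mm thick. Origin at mid length on the underside. Grip the handle near x = -20 mm, across its y.
- case: Green open tool case, fixed to the bench, outer size 170 mm (its x) by 220 mm (its y), 60 mm high, walls and floor 5 mm. Origin: centre of its underside; its +x side carries the lid hinge (it points to the robot's left, roughly world +y).
- case_lid (a joint): Hinge angle of the case lid, rad: 0 = shut flat on the case, about 1.45 to 1.7 = open, standing roughly upright on the +x side. The hinge is stiff: the lid stays at any angle, and about 1 to 2 N at its free edge moves it.
- case_lid_hinge (a point): Hinge axis of the lid at mid width: case x = +85, y = 0, 60.5 mm above the bench, parallel to the case's y. The lid is a plate 170 mm long from the hinge, 220 mm wide, 8 mm thick, its underside in the plane of the axis. The point turns with the lid: -x to the free edge, z out of the outer (top) face.
- case_lid_tab (a point): Top of the black finger tab in the middle of the lid's free edge, 182 mm from the hinge; the tab is 60 mm wide, 10 mm thick, and sticks out 23 mm past the lid's edge.
- mug: Blue mug, loose, 80 mm wide, 90 mm high; stays where it is. Origin: centre of its underside.
- ink_tin: Aluminium tin with a paper label, loose, 80 mm wide, 70 mm high; stays where it is. Origin: centre of its underside.
- glass_jar: Open glass jar, loose, 80 mm wide, 110 mm high; stays where it is. Origin: centre of its underside.
- brayer: Hand roller lying on the bench, loose, rubber roll 100 mm wide, about 190 mm long; stays where it is. Origin: centre of its underside.
- cleaner: Green cleaner bottle, loose, 70 mm wide, 190 mm high; stays where it is. Origin: centre of its underside.
There are look-alikes about, which are no part of the job. Leave any orange look-alike of the can_blue alone.

How it is judged (in metres and radians):
At the end, for the whole second after the job is handed in: Every canister present stands on the floor of the well of its own colour (within 14 mm of its centre, 8 mm of the floor, tilt under 0.15 rad) and all three covers are snapped shut (under 0.06 rad). The knife lies in the case and the lid is closed (under 0.06 rad). All is at rest and released (horizontal distance between can_yellow and well_yellow below 0.014 m and z of can_yellow in the frame of well_yellow below 0.008 m and angle between each of can_yellow, can_red, can_blue's own z axis and vertical below 0.15 rad and linear speed of each of can_yellow, can_red, can_blue, knife below 0.03 m/s and value of joint each of cover_yellow, cover_red, cover_blue, case_lid below 0.06 rad and horizontal distance between can_red and well_red below 0.014 m and z of can_red in the frame of well_red below 0.008 m and horizontal distance between can_blue and well_blue below 0.014 m and z of can_blue in the frame of well_blue below 0.008 m and x of knife in the frame of case between -0.085 and 0.085 m and y of knife in the frame of case between -0.11 and 0.11 m and z of knife in the frame of case below 0.04 m); the robot touches nothing.
It fails at once if the case lid is slammed (turned shut faster than 3 rad/s) (velocity of joint case_lid below -3 rad/s).
It fails at once if another thing on the bench is shoved more than 60 mm or knocked over (distance of any of mug, ink_tin, glass_jar, brayer, cleaner from where it was at the start of the episode above 0.06 m or angle between any of mug, ink_tin, glass_jar, cleaner's own z axis and vertical above 0.6 rad).
Of can_yellow, can_red, can_blue only 2 to 3 are there at a start; the rules pass over those that are not, and their reading is None.
At some moment in a run one of can_yellow, can_red, can_blue may be knocked a few centimetres aside while the robot is not near it.
It also fails if it takes over 200 s, if anything falls off the work surface, if the arm or the gripper's body presses on something with over 40 N, if the wrist force passes 120 N, or if a joint passes its speed limit or range.

### The arm

A 6-joint arm with a two-finger parallel gripper is mounted at the origin on the work surface. World frame = base frame: x ahead of the robot, y to its left, z up, the work surface at z = 0. Lengths are in mm, angles in rad, forces in N, time in s.
With the tool pointing down it reaches from about 325 to 750 mm from the base axis. Payload 7.6 kg.
Tool frame: the origin (TCP) lies midway between the tips of the shut fingers; the grasp point (between the pads) lies 19 mm behind it; z points along the fingers, y is the direction in which the jaws open and shut (so a half turn about z gives the same grasp; the last joint's range is limited). The gripper opens to 85 mm and grips with 20 to 120 N. Pads are 22 mm wide; open, the fingers measure 114 mm over their backs; the gripper's body (76 mm by 85 mm) begins 54 mm behind the grasp point. The pads swing forward as they close: fully open they stand 13 mm farther back than shut.
Start: joints at [1.26, 0.052, 1.401, -0, 1.689, -0.07], TCP at [125.185, 509.88, 202.723] pointing down, gripper open.
Joint ranges: [-2.9, 2.9], [-0.91, 2.17], [0.12, 2.37], [-1.06, 4.2], [0.26, 2.73], [-2.93, 2.93]. Speed limits (rad/s): [2.57, 2.57, 3.01, 3.14, 3.14, 3.14].

### API

Orientations are given as a 3x3 rotation matrix whose columns are the frame's x, y, z axes.
In Python, from rig import ctrl, imaging, ticket gives the robot as it stands.
- The arm moves only by the tool send_rows, never from a script. Its argument "plan" is a list of rows, each a list of 2 entries, a list of its own where there are three numbers: the shift along the tool's x, y, z in mm, then the turn about the tool's z in degrees. In form: [[[x, y, z], turn], ...]. A call has 1 to 20 rows; each row shifts and turns the commanded pose from where the row before left it, along the tool's axes as they then stand; what a row does not reach is not made up. A row lasts 1/12 s, in which the tool goes at most 41.7 mm and 7.16 degrees, less where a joint would pass 70% of its speed; a pose out of reach is approached as far as the arm can. A call with a gripper value outside its range is refused whole. "hand" is the opening in per cent of the stroke, from 0 (shut) to 100 (fully open), set as the call begins (left out, the last holds). The fingers move at their own pace and stop on an object; the grip force is fixed at half the most. Time passes only in rows, so rows that do not move let the fingers close. It gives the time, the measured TCP pose, the force and the opening at its end, in the units of the state.
- ctrl.get_state(): the state, without advancing time (a new reading comes with each control period).
- imaging.grab_frame(name): name is "side" or "top" or "wrist"; returns a dict with "image" (384x512x3 uint8, red, green, blue), "range_z" (384x512 float32, mm along the optical axis (not along the pixel's ray), 0 where there is no reading), "fx", "fy", "cx", "cy" (pixels), "k1" (the pictures are not rectified: a ray, as slopes to the right and down, at radius r is drawn at 1 + k1 r^2 times it, then the intrinsics apply), "world_to_cam" (4x4, takes a point from world to camera coordinates). Camera axes: x right, y up, looking along -z (the intrinsics and any distortion apply to the point x, -y, -z); pixel columns grow to the right and rows downward; lengths in mm; the calibration is good to about 2 mm. A picture is of the moment at which its call begins.
- ticket.hand_in(): hands the job in, once; it reports no verdict.
Trained networks look in a picture, given as the dict that the camera call returned (one of the last four; its "shot" number tells which), for a name from the list of things; names that differ only in an ending like _2 or _b are one class to them, and where a whole thing is asked for, a point or a joint stands for the part that bears it (a point fixed in the world has none). Each returns a list of dicts, best first, with "p" (0 to 1); they miss things now and then, are a little off and sometimes report something else, mostly with a low value. They report only what shows in the picture. A call takes as long as a camera call. They do not tell look-alikes from the thing itself.
- imaging.find_in(picture, thing): "uv" ([column, row] in pixels, amid what is visible of it).
- imaging.silhouettes(picture, thing): "pixels" (384x512 bool, what is visible of it) and "uv" ([column, row] in pixels, amid what is visible of it).
- imaging.spot_point(picture, thing): "uv" ([column, row] in pixels: a listed point, or the origin of a listed thing).
The state is a dict: "clock": time; "joints": joint angles; "dq": joint speeds; "joint_efforts": joint torques, N m; "eef_pos": TCP position; "eef_rot": TCP orientation; "force": force on the tool from outside, world axes, zero at the start; "moment": the same for the moment, N m; "finger_gap": finger opening in mm.
Only numpy, scipy, OpenCV 4.12 (cv2) and the standard library are available. Lean on these libraries where they do the work, as an engineer would, in place of code of your own. Each camera call takes 0.05 s, during which the arm holds its last target.

## Working session

There is one attempt and no reset: what is moved stays moved. The work goes in short steps, Python scripts to look and compute and a tool call to move; the robot and the scene stay as the last step left them, time stands still between calls to the robot, and variables do not carry over. Pictures are saved under pics/ and viewed, and the job is handed in when it is done.

Besides the shell and the picture viewer there is one more tool, called after "Request:" in YAML: its name, and indented under it one key for each argument. send_rows: Moves the arm, as the interface text tells. Its arguments: {"type":"object","properties":{"plan":{"type":"array"},"hand":{"type":"number"}},"required":["plan"]}

```bash
ls; mkdir -p pics; cat > h.py <<'E'
import numpy as np, cv2
from rig import ctrl, imaging, ticket
def save(f,name,scale=1.5):
    im=cv2.cvtColor(f["image"],cv2.COLOR_RGB2BGR)
    cv2.imwrite("pics/"+name+".png",cv2.resize(im,None,fx=scale,fy=scale))
def ray(f,uv):
    K=np.array([[f["fx"],0,f["cx"]],[0,f["fy"],f["cy"]],[0,0,1.]])
    p=cv2.undistortPoints(np.array([[uv]],float),K,np.array([f["k1"],0,0,0,0.]))[0,0]
    M=np.array(f["world_to_cam"]);R=M[:3,:3];o=-R.T@M[:3,3]
    d=R.T@np.array([p[0],-p[1],-1.]); return o,d   # d has unit optical depth
def at_depth(f,uv):
    o,d=ray(f,uv); u,v=int(round(uv[0])),int(round(uv[1]))
    return o+d*f["range_z"][v,u]
def at_z(f,uv,z):
    o,d=ray(f,uv); return o+d*(z-o[2])/d[2]
def cloud(f):
    h,w=f["range_z"].shape
    uu,vv=np.meshgrid(np.arange(w),np.arange(h))
    K=np.array([[f["fx"],0,f["cx"]],[0,f["fy"],f["cy"]],[0,0,1.]])
    p=cv2.undistortPoints(np.stack([uu,vv],-1).reshape(-1,1,2).astype(float),K,np.array([f["k1"],0,0,0,0.])).reshape(h,w,2)
    M=np.array(f["world_to_cam"]);R=M[:3,:3];o=-R.T@M[:3,3]
    c=np.stack([p[...,0],-p[...,1],-np.ones((h,w))],-1)*f["range_z"][...,None]
    P=c@R+o; P[f["range_z"]<=0]=np.nan
    return P
def tri(l):
    A=np.zeros((3,3));b=np.zeros(3)
    for o,d in l:
        d=d/np.linalg.norm(d);Q=np.eye(3)-np.outer(d,d);A+=Q;b+=Q@o
    return np.linalg.solve(A,b)
E
python3 - <<'E'
from h import *
np.set_printoptions(precision=1,suppress=True)
s=ctrl.get_state();print(s)
for n in("top","side","wrist"):
    f=imaging.grab_frame(n);save(f,n+"0")
    o,d=ray(f,(f["cx"],f["cy"]));print(n,o,d,f["fx"],f["k1"])
    P=cloud(f)
    for t in["ink_unit","can_yellow","can_red","can_blue","knife","case","cover_red","case_lid","well_yellow","well_red","well_blue","case_lid_tab","case_lid_hinge","cover_yellow_hinge","cover_red_hinge","cover_blue_hinge"]:
        try:
            for r in imaging.spot_point(f,t)[:3]:
                print(n,t,round(r["p"],2),np.round(r["uv"]),at_depth(f,r["uv"]))
        except Exception as e: print(t,e)
E
```

```text
pics
{'clock': 0.0, 'joints': array([ 1.3,  0.1,  1.4, -0. ,  1.7, -0.1]), 'dq': array([-0.,  0.,  0.,  0.,  0., -0.]), 'joint_efforts': array([ -0. , -38.2, -36. ,  -0. ,   0. ,   0. ]), 'eef_pos': array([125.1, 509.5, 201.9]), 'eef_rot': array([[-1. ,  0.2, -0. ],
       [ 0.2,  1. , -0. ],
       [ 0. , -0. , -1. ]]), 'force': array([ 0.2,  0.3, -0.3]), 'moment': array([-0., -0.,  0.]), 'finger_gap': 85.57182029717677}
top [ 405.6 -151.3 1255.6] [ 0.1 -0.  -1. ] 353.5331856847908 -0.07783397265429084
top ink_unit 0.84 [212. 186.] [606.3 -45.    8.3]
top can_yellow 0.72 [279. 194.] [ 571.8 -278.4   69.4]
top can_red 0.66 [ 83. 230.] [438.7 298.2 252.9]
top can_blue 0.63 [261. 240.] [ 416.4 -214.1  111.3]
top can_blue 0.46 [283. 234.] [ 435.7 -286.3  107.7]
top can_blue 0.24 [210. 187.] [603.8 -39.8   9.9]
top knife 0.84 [192. 232.] [442.4  17.6  21. ]
top knife 0.69 [181. 168.] [646.6  45.8 133.8]
top case 0.96 [115. 203.] [544.1 299.7   2.3]
cover_red it knows: brayer, can_blue, can_red, can_yellow, case, case_lid_hinge, case_lid_tab, cleaner, cover_blue_hinge, cover_red_hinge, co
[... 2493 characters left out ...]
5 -348.5   32.2]
side cover_yellow_hinge 0.62 [219. 152.] [645.5  59.9 131.9]
side cover_red_hinge 0.86 [243. 161.] [656.8 -40.6 132.8]
side cover_blue_hinge 0.62 [259. 171.] [ 650.2 -115.7  128.2]
wrist [ 59.3 525.5 373.3] [ 0.3 -0.1 -1. ] 302.6802107113689 0.020633001634080276
cover_red it knows: brayer, can_blue, can_red, can_yellow, case, case_lid_hinge, case_lid_tab, cleaner, cover_blue_hinge, cover_red_hinge, cover_yellow_hinge, glass_jar, ink_tin, ink_unit, knife, mug, well_blue
case_lid it knows: brayer, can_blue, can_red, can_yellow, case, case_lid_hinge, case_lid_tab, cleaner, cover_blue_hinge, cover_red_hinge, cover_yellow_hinge, glass_jar, ink_tin, ink_unit, knife, mug, well_blue
```

View pics/top0.png

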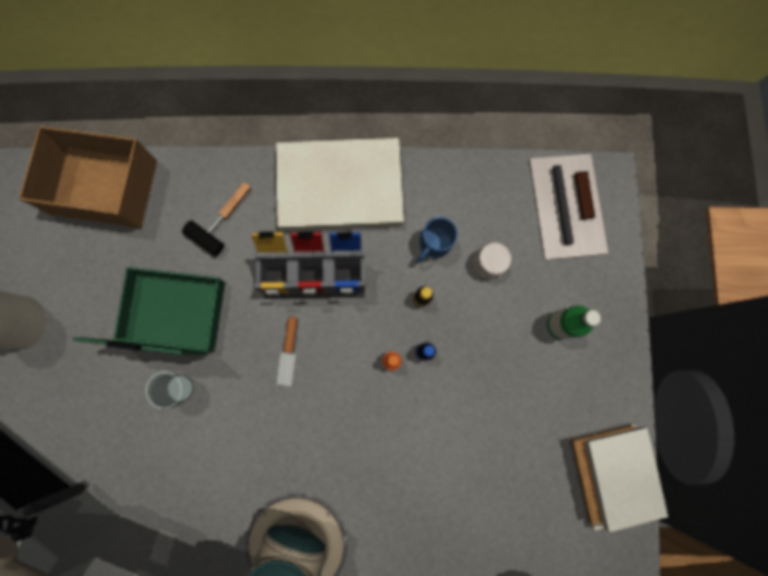

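View pics/side0.png

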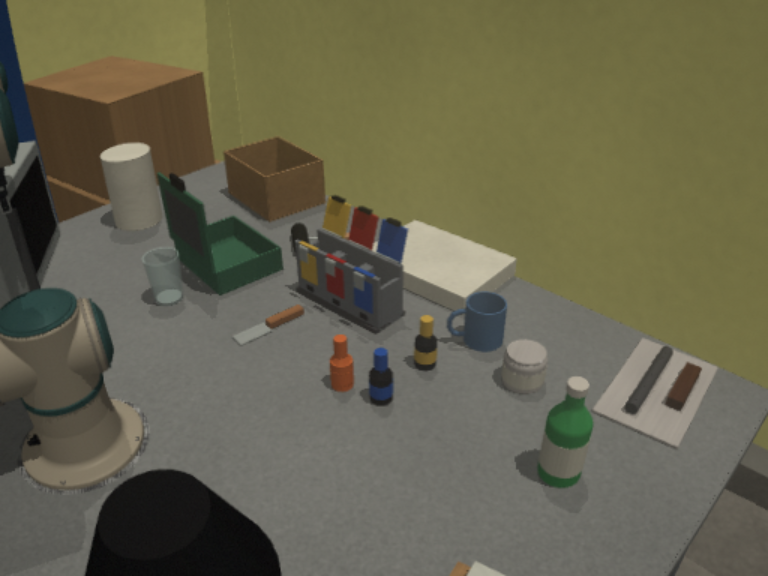

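View pics/wrist0.png

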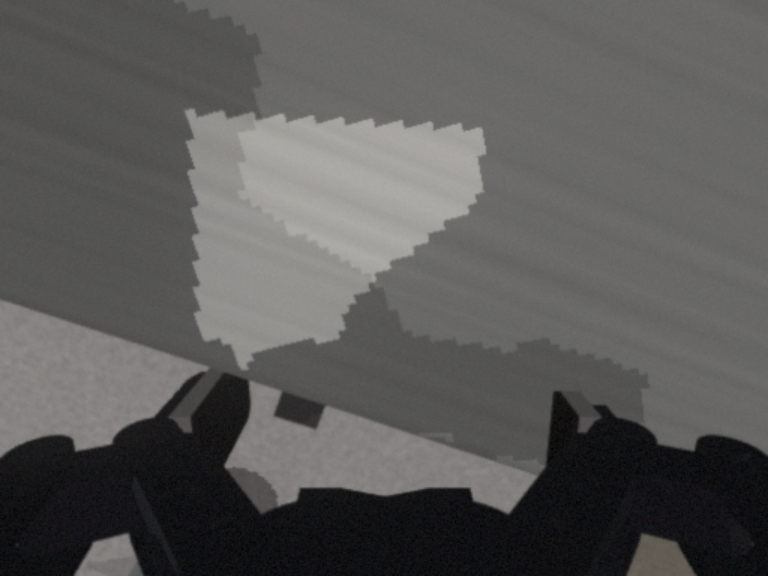

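Top and side views: yellow can at about (424,294), blue at (428,350), orange look-alike at (393,360) and knife at (288,350), in saved top-picture pixels. The red well is there but I see no red can. The case lid stands on the robot side (world −x) of the case, with the jar nearby. Next I'll measure the geometry.

```bash
python3 - <<'E'
from h import *
np.set_printoptions(precision=1,suppress=True)
fs=[imaging.grab_frame(n) for n in("top","side")]
H=np.full((450,550),0.,np.float32) # x 350..800 , y 450..-400 at 1.5mm? use 2mm
H=np.zeros((300,450),np.float32);C=np.zeros((300,450,3),np.uint8)
for f in fs:
    P=cloud(f);ok=np.isfinite(P[...,0])
    p=P[ok];c=f["image"][ok]
    r=((800-p[:,0])/2).astype(int);q=((450-p[:,1])/2).astype(int)
    m=(r>=0)&(r<300)&(q>=0)&(q<450)&(p[:,2]<300)
    for a,b,z,cc in zip(r[m],q[m],p[m,2],c[m]):
        if z>H[a,b]: H[a,b]=z;C[a,b]=cc
cv2.imwrite("pics/hm.png",cv2.resize(np.hstack([cv2.applyColorMap(np.clip(H,0,255).astype(np.uint8),cv2.COLORMAP_JET)]),None,fx=1.7,fy=1.7,interpolation=0))
for f,n in zip(fs,("top","side")):
    P=cloud(f)
    for t in["ink_unit","can_yellow","can_red","can_blue","knife","case","case_lid_hinge","cover_red_hinge","cover_yellow_hinge","cover_blue_hinge","glass_jar","mug","ink_tin","brayer","cleaner"]:
        for r in imaging.silhouettes(f,t)[:3]:
            if r["p"]<.4: continue
            q=P[r["pixels"]];q=q[np.isfinite(q[:,0])]
            print(n,t,round(r["p"],2),np.round(r["uv"]),"lo",np.percentile(q,3,axis=0),"hi",np.percentile(q,97,axis=0),"med",np.median(q,axis=0),f["image"][r["pixels"]].mean(0))
E
```

```text
top ink_unit 0.97 [207. 177.] lo [ 561.6 -146.5    0.9] hi [670.9  76.1 203.1] med [632.5 -33.  102.2] [64.2 56.6 54.4]
top can_yellow 0.62 [281. 195.] lo [ 542.3 -303.4   21.8] hi [ 572.3 -270.2  110. ] med [ 556.  -284.8   66.4] [81.  68.  32.1]
top can_red 0.73 [281. 196.] lo [ 542.5 -307.2   22.5] hi [ 575.6 -270.1  110.1] med [ 557.6 -285.    66. ] [83.1 70.2 34.5]
top can_blue 0.63 [285. 234.] lo [ 419.6 -307.9   41.1] hi [ 453.  -275.2  112. ] med [ 435.1 -289.5   67.2] [26.8 42.3 74.9]
top can_blue 0.52 [261. 240.] lo [ 399.5 -234.6   56.7] hi [ 432.5 -197.9  110.2] med [ 415.8 -214.6   65.7] [148.4  76.3  36.8]
top knife 0.66 [191. 238.] lo [363.9   4.7  -2.4] hi [506.4  45.4  20.4] med [422.9  20.7   4.8] [141.2 125.7 110.5]
top case 0.83 [111. 208.] lo [434.8 184.2   0. ] hi [614.6 405.4 231.2] med [523.8 302.8   6.3] [40.2 70.  50.5]
top case_lid_hinge 0.63 [ 94. 230.] lo [427.  196.   78.4] hi [452.7 400.5 254.9] med [437.9 280.6 229.1] [32.4 49.2 37.7]
top cover_red_hinge 0.58 [208. 165.] lo [643.9 -63.8 127.9] hi [671.   -3.3 207.3] med [658.1 -34.2 165.9] [67.4 28.2 2
[... 2781 characters left out ...]
 -658.5    8.7] hi [ 508.  -600.6  188.6] med [ 478.6 -633.9  101.4] [73.8 92.8 69.4]
side glass_jar 0.56 [107. 185.] lo [312.5 237.3   2.9] hi [382.8 311.  107.5] med [341.5 251.2  75.6] [ 98.9 104.8  98.4]
side mug 0.94 [323. 214.] lo [ 649.8 -363.6   -0.2] hi [ 738.1 -277.2   88.5] med [ 678.  -328.6   55. ] [59.6 68.6 75.9]
side ink_tin 0.66 [347. 244.] lo [ 609.  -492.1    4.7] hi [ 675.4 -424.1   69.9] med [ 627.1 -463.5   56.2] [122.4 117.7 108.1]
side brayer 0.71 [199. 154.] lo [677.1 190.6  14.8] hi [738.  275.8  41.2] med [706.6 234.8  35.8] [50.8 49.  42.6]
side cleaner 0.71 [379. 293.] lo [ 465.2 -658.5    1.8] hi [ 512.9 -598.9  188.4] med [ 479.3 -633.7   99.2] [74.2 93.  69.8]
```

View pics/hm.png

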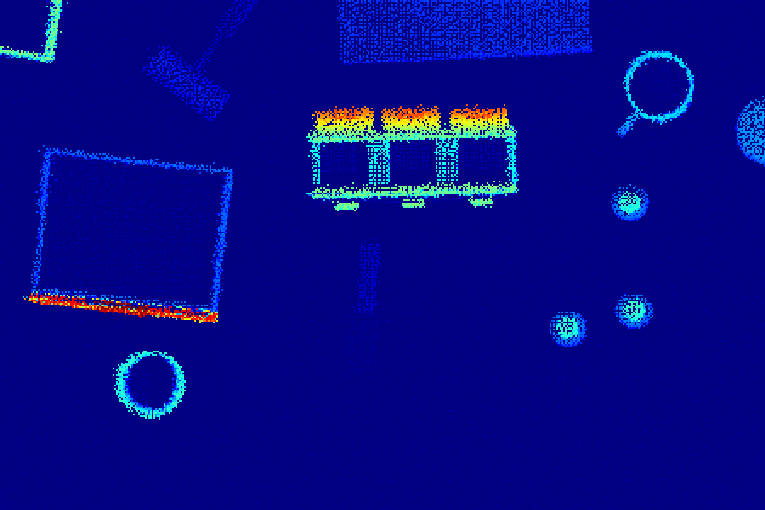

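```bash
cat > meas.py <<'E'
from h import *
from scipy.optimize import least_squares
def clouds(names=("top","side")):
    fs=[imaging.grab_frame(n) for n in names]; return fs,[cloud(f).reshape(-1,3) for f in fs]
def circ(q,r=None):
    c0=np.median(q,axis=0)
    s=least_squares(lambda p:np.hypot(q[:,0]-p[0],q[:,1]-p[1])-(p[2] if r is None else r),[c0[0],c0[1],r or 12],loss="soft_l1",f_scale=1.)
    return s.x
def can(P,x,y):
    out=[]
    for p in P:
        m=(np.hypot(p[:,0]-x,p[:,1]-y)<40)
        q=p[m]
        n=q[(q[:,2]>68)&(q[:,2]<100)]
        t=q[q[:,2]>104]
        b=q[(q[:,2]>8)&(q[:,2]<56)]
        out.append((len(n),circ(n,12)[:2] if len(n)>5 else None,np.median(t,axis=0) if len(t)>3 else None,circ(b,21)[:2] if len(b)>8 else None))
    return out
E
python3 - <<'E'
from meas import *
np.set_printoptions(precision=1,suppress=True)
fs,P=clouds()
for n,x,y in(("yel",560,-290),("blu",433,-295)):
    for o in can(P,x,y): print(n,*o)
A=np.vstack(P);A=A[np.isfinite(A[:,0])]
# unit rims
q=A[(A[:,0]>550)&(A[:,0]<660)&(A[:,1]>-175)&(A[:,1]<100)&(A[:,2]>118)&(A[:,2]<130)]
for a in np.arange(-6,7,1.):
    t=np.radians(a); u=q[:,0]*np.cos(t)+q[:,1]*np.sin(t)
    h,e=np.histogram(u,bins=np.arange(520,720,2)); print(a,np.sort(h)[-10:].sum(),end=" | ")
print()
for name,cl in(("top",P[0]),("side",P[1])):
    q=cl[(cl[:,0]>550)&(cl[:,0]<660)&(cl[:,1]>-175)&(cl[:,1]<100)&(cl[:,2]>118)&(cl[:,2]<130)]
    t=np.radians(2.); u=q[:,0]*np.cos(t)+q[:,1]*np.sin(t);v=-q[:,0]*np.sin(t)+q[:,1]*np.cos(t)
    h,e=np.histogram(u,bins=np.arange(556,660,3));print(name,list(zip(e.astype(int),h)));print("v",np.percentile(v,[1,3,50,97,99]))
    # lid
    l=cl[(cl[:,0]>415)&(cl[:,0]<460)&(cl[:,1]>180)&(cl[:,1]<425)&(cl[:,2]>75)&(cl[:,2]<222)]
    B=np.c_[l[:,1]-300,l[:,2]-60,np.ones(len(l))];co=np.linalg.lstsq(B,l[:,0],rcond=None)[0];print("lid plane x=",co*[1000,1000,1],"y range",np.percentile(l[:,1],[1,99]),len(l))
    t_=cl[(cl[:,0]>400)&(cl[:,0]<480)&(cl[:,1]>180)&(cl[:,1]<425)&(cl[:,2]>233)&(cl[:,2]<300)];print("tab",len(t_),np.median(t_,axis=0),np.percentile(t_,[2,98],axis=0))
    k=cl[(cl[:,0]>420)&(cl[:,0]<530)&(cl[:,1]>-20)&(cl[:,1]<70)&(cl[:,2]>11)&(cl[:,2]<25)]
    print("handle",np.mean(k,axis=0));w,V=np.linalg.eigh(np.cov(k[:,:2].T));print(V[:,1],np.percentile((k[:,:2]-k[:,:2].mean(0))@V,[2,98],axis=0))
E
```

```text
yel 18 [ 562.4 -290.5] [ 562.4 -289.8  108.2] [ 534.3 -266. ]
yel 86 [ 564.5 -288.9] [ 562.1 -290.7  106.3] [ 536.6 -312.6]
blu 17 [ 436.7 -295.2] [ 438.2 -296.1  108.3] [ 437.6 -295.7]
blu 90 [ 422.1 -306.8] [ 436.3 -296.2  106.5] [ 409.8 -318.6]
-6.0 385 | -5.0 423 | -4.0 471 | -3.0 509 | -2.0 584 | -1.0 663 | 0.0 730 | 1.0 787 | 2.0 814 | 3.0 742 | 4.0 662 | 5.0 599 | 6.0 523 | 
top [(np.int64(556), np.int64(24)), (np.int64(559), np.int64(13)), (np.int64(562), np.int64(9)), (np.int64(565), np.int64(0)), (np.int64(568), np.int64(35)), (np.int64(571), np.int64(66)), (np.int64(574), np.int64(65)), (np.int64(577), np.int64(60)), (np.int64(580), np.int64(8)), (np.int64(583), np.int64(0)), (np.int64(586), np.int64(0)), (np.int64(589), np.int64(0)), (np.int64(592), np.int64(0)), (np.int64(595), np.int64(0)), (np.int64(598), np.int64(0)), (np.int64(601), np.int64(0)), (np.int64(604), np.int64(0)), (np.int64(607), np.int64(0)), (np.int64(610), np.int64(0)), (np.int64(613), np.int64(0)), (np.int64(616), np.int64(0)), (np.int64(619), np.int64(0)), (np.int64(622), np.int64(0)), (np.int64(625)
[... 1137 characters left out ...]
(0)), (np.int64(613), np.int64(0)), (np.int64(616), np.int64(0)), (np.int64(619), np.int64(0)), (np.int64(622), np.int64(0)), (np.int64(625), np.int64(0)), (np.int64(628), np.int64(0)), (np.int64(631), np.int64(3)), (np.int64(634), np.int64(43)), (np.int64(637), np.int64(65)), (np.int64(640), np.int64(62)), (np.int64(643), np.int64(58)), (np.int64(646), np.int64(45)), (np.int64(649), np.int64(15)), (np.int64(652), np.int64(2)), (np.int64(655), np.int64(0))]
v [-174.8 -170.4  -63.7   52.8   59.5]
lid plane x= [104.7 -13.1 436.6] y range [196.9 414.4] 1026
tab 67 [434.5 301.7 245.9] [[428.1 278.2 233.9]
 [441.2 338.4 253.2]]
handle [472.6  16.1  15.3]
[-1.   0.1] [[-13.7 -42.9]
 [ 10.5  39.8]]
```

```bash
cat > pl.py <<'E'
# usage: python3 pl.py x y z yaw   : yaw deg = world angle of tool y minus 90 (0: tool y=+Y world, tool x=-X)
import sys,numpy as np
from rig import ctrl
s=ctrl.get_state();R=np.array(s["eef_rot"]);p=np.array(s["eef_pos"])
x,y,z,yaw=map(float,sys.argv[1:5])
cur=np.degrees(np.arctan2(R[1,1],R[0,1]))-90
d=np.array([x,y,z])-p
t=np.radians(yaw)
R2=np.array([[-np.cos(t),-np.sin(t),0],[-np.sin(t),np.cos(t),0],[0,0,-1.]])
print("now",p.round(1),"yaw",round(cur,2),"clock",round(s["clock"],1),"F",np.round(s["force"],1),"gap",round(s["finger_gap"],1))
print("turn (tool, first)",round(-(yaw-cur),1)," shift after turn",(R2.T@d).round(1)," shift in current axes",(R.T@d).round(1), "dist",np.linalg.norm(d).round(0))
E
python3 pl.py 562.4 -290 260 2; python3 -c "
from rig import ctrl;print(ctrl.get_state()['eef_rot'])"
```

```text
now [125.2 509.9 202.7] yaw -13.8 clock 4.0 F [ 0.1 -0.5 -0.5] gap 85.6
turn (tool, first) -15.8  shift after turn [-409.  -814.6  -57.3]  shift in current axes [-615.4 -672.5  -57.3] dist 913.0
[[-9.71140969e-01  2.38506223e-01 -8.21471972e-06]
 [ 2.38506223e-01  9.71140968e-01  4.98749700e-05]
 [ 1.98731416e-05  4.64763649e-05 -9.99999999e-01]]
```

Request:
send_rows:
  plan:
    - [[0, 0, -37], -5.3]
    - [[0, 0, -37], -5.3]
    - [[0, 0, -37], -5.2]
    - [[0, 0, -36], 0]
    - [[-22, -31.1, 0], 0]
    - [[-22, -31.1, 0], 0]
    - [[-22, -31.1, 0], 0]
    - [[-22, -31.1, 0], 0]
    - [[-22, -31.1, 0], 0]
    - [[-22, -31.1, 0], 0]
    - [[-22, -31.1, 0], 0]
    - [[-22, -31.1, 0], 0]
    - [[-22, -31.1, 0], 0]
    - [[-22, -31.1, 0], 0]
    - [[-22, -31.1, 0], 0]
    - [[-22, -31.1, 0], 0]
    - [[-22, -31.1, 0], 0]
    - [[-22, -31.1, 0], 0]
    - [[-22, -31.1, 0], 0]
    - [[-22, -31.1, 0], 0]
  hand: 100

```text
clock: 5.62
eef_pos: [495.2, 23.0, 349.8]
eef_rot: [[-0.999, -0.035, 0.001], [-0.035, 0.999, 0.0], [-0.001, 0.0, -1.0]]
force: [0.4, 0.5, 0.5]
finger_gap: 85.6
```

Request:
send_rows:
  plan:
    - [[-22, -31.1, 0], 0]
    - [[-22, -31.1, 0], 0]
    - [[0, 0, 0], 0]
    - [[0, 0, 0], 0]
    - [[0, 0, 0], 0]

```text
clock: 6.03
eef_pos: [540.4, -35.5, 349.7]
eef_rot: [[-0.999, -0.035, -0.0], [-0.035, 0.999, 0.0], [0.0, 0.0, -1.0]]
force: [-0.2, 0.3, 0.6]
finger_gap: 85.2
```

```bash
python3 pl.py 540 -36 350 2;python3 - <<'E'
from h import *
f=imaging.grab_frame("wrist");save(f,"w1")
P=cloud(f).reshape(-1,3);P=P[np.isfinite(P[:,0])];np.save("w1.npy",P)
H=np.zeros((340,600),np.uint8)
r=(700-P[:,0]).astype(int)*1;q=(150-P[:,1]).astype(int)
for a,b,z in zip(r*2,q*2,P[:,2]):
    if 0<=a<340 and 0<=b<600: H[a,b]=max(H[a,b],min(255,max(0,z)))
cv2.imwrite("pics/hm1.png",cv2.applyColorMap(H,cv2.COLORMAP_JET))
E
```

```text
now [540.4 -35.5 349.7] yaw 1.99 clock 6.0 F [-0.2  0.3  0.6] gap 85.2
turn (tool, first) -0.0  shift after turn [ 0.4 -0.4 -0.3]  shift in current axes [ 0.4 -0.4 -0.3] dist 1.0
```

View pics/w1.png

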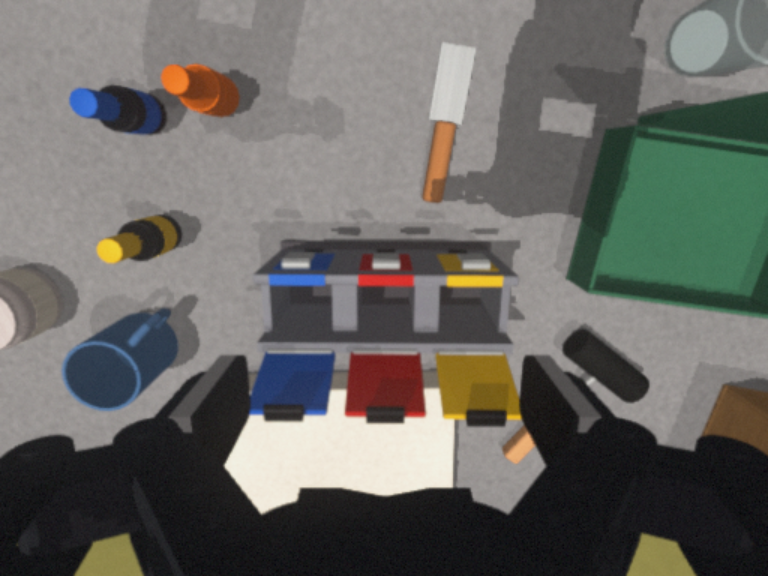

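The wrist view from over the unit shows blue, red and yellow wells empty at about (300,310), (387,310) and (470,310). All covers are open, and there is still no red can. I'll measure the wells and re-measure the cans.

```bash
python3 - <<'E'
from meas import *
np.set_printoptions(precision=1,suppress=True)
W=np.load("w1.npy")
P=[W]
def uv(p,t=np.radians(2.)): return p[:,0]*np.cos(t)+p[:,1]*np.sin(t), -p[:,0]*np.sin(t)+p[:,1]*np.cos(t)
q=W[(W[:,0]>550)&(W[:,0]<665)&(W[:,1]>-175)&(W[:,1]<110)]
# best yaw from rim
r=q[(q[:,2]>120)&(q[:,2]<131)]
best=[]
for a in np.arange(-1,5,.25):
    t=np.radians(a);u,_=uv(r,t);best.append((np.sort(np.histogram(u,bins=np.arange(540,680,1.5))[0])[-14:].sum(),a))
print("yaw",sorted(best)[-4:])
u,v=uv(r);h,e=np.histogram(u,bins=np.arange(550,660,2));print("rim u",[(int(a),int(b)) for a,b in zip(e,h) if b])
print("rim z",np.median(r[:,2]),"v of rims",np.percentile(v,[.5,2,98,99.5]))
s=q[(q[:,2]>90)&(q[:,2]<108)];u,v=uv(s);m=(u>580)&(u<632);h,e=np.histogram(v[m],bins=np.arange(-180,70,3));print("side walls v",[(int(a),int(b)) for a,b in zip(e,h) if b>3])
fl=q[(q[:,2]>2)&(q[:,2]<20)];u,v=uv(fl);m=(u>580)&(u<636);h,e=np.histogram(v[m],bins=np.arange(-190,70,4));print("floor v",[(int(a),int(b)) for a,b in zip(e,h) if b>3],"z",np.median(fl[m][:,2]),"u",np.percentile(u[m],[1,99]))
for c,n,vc in((0,"b",-137),(0,"r",-57),(0,"y",23)):
    x=W[(W[:,2]>135)&(W[:,2]<195)];u,v=uv(x);m=(abs(v-vc)<30)&(u>630)&(u<700)
    co=np.polyfit(x[m][:,2]-126.5,u[m],1);print("cover",n,co,"angle",np.pi/2+np.arctan(co[0]),m.sum())
fs,P=clouds();P.append(W)
for n,x,y in(("yel",560,-290),("blu",433,-295)):
    for o in can(P,x,y): print(n,*o)
E
```

```text
yaw [(np.int64(2769), np.float64(1.25)), (np.int64(2784), np.float64(2.0)), (np.int64(2801), np.float64(1.5)), (np.int64(2845), np.float64(1.75))]
rim u [(556, 22), (558, 119), (560, 81), (562, 98), (564, 61), (566, 15), (570, 79), (572, 310), (574, 296), (576, 191), (578, 308), (580, 185), (582, 39), (636, 136), (638, 335), (640, 208), (642, 235), (644, 340), (646, 243), (648, 68), (650, 1)]
rim z 125.69633334156583 v of rims [-172.2 -167.6   58.7   63.4]
side walls v [(-174, 60), (-171, 60), (-168, 83), (-108, 18), (-105, 61), (-102, 59), (-99, 55), (-96, 60), (-93, 58), (-90, 56), (-87, 55), (-84, 50), (-27, 56), (-24, 54), (-21, 54), (-18, 56), (-15, 57), (-12, 58), (-9, 58), (-6, 55), (-3, 15), (57, 87), (60, 57), (63, 45)]
floor v [(-170, 18), (-166, 28), (-162, 24), (-158, 29), (-154, 29), (-150, 24), (-146, 26), (-142, 31), (-138, 24), (-134, 23), (-130, 28), (-126, 33), (-122, 26), (-118, 10), (-82, 33), (-78, 23), (-74, 24), (-70, 35), (-66, 25), (-62, 24), (-58, 24), (-54, 36), (-50, 21), (-46, 24), (-42, 24), (-38, 36), (-34, 24), (-30, 26), (6, 11), (10, 24), (14, 23), (18, 25), (22, 26), (26, 22), (30, 22), (34, 27), (38, 27), (42, 23), (46, 24), (50, 25), (54, 38)] z 9.252881485466474 u [615.1 635.9]
cover b [  0.3 645.2] angle 1.8683675992758413 1537
cover r [  0.3 646.2] angle 1.8778159696272558 1578
cover y [  0.4 646.4] angle 1.9299931231041465 1708
yel 21 [ 562.5 -290.4] [ 562.3 -289.4  108.4] [ 562.5 -290.2]
yel 85 [ 564.6 -289.3] [ 562.9 -290.7  106.7] [ 536.6 -313.7]
yel 231 [ 565.  -288.8] [ 564.7 -288.1  107.2] [ 564.8 -289. ]
blu 15 [ 437.2 -295.5] [ 435.1 -293.3  108.6] [ 437.  -295.5]
blu 87 [ 424.1 -309.8] [ 435.  -295.8  106.8] [ 409.7 -318.8]
blu 275 [ 437.9 -293.9] [ 438.4 -292.1  107.4] [ 438.3 -293.9]
```

```bash
python3 pl.py 563.7 -289.4 150 2
```

```text
now [540.1 -34.7 350.6] yaw 2.09 clock 6.2 F [-0.1  0.1  0.6] gap 85.3
turn (tool, first) 0.1  shift after turn [ -14.7 -255.4  200.6]  shift in current axes [ -14.  -255.4  200.7] dist 325.0
```

Request:
send_rows:
  plan:
    - [[-1.5, -25.5, 20], 0]
    - [[-1.5, -25.5, 20], 0]
    - [[-1.5, -25.5, 20], 0]
    - [[-1.5, -25.5, 20], 0]
    - [[-1.5, -25.5, 20], 0]
    - [[-1.5, -25.5, 20], 0]
    - [[-1.5, -25.5, 20], 0]
    - [[-1.5, -25.5, 20], 0]
    - [[-1.5, -25.5, 20], 0]
    - [[-1.2, -25.5, 20], 0]
    - [[0, 0, 0], 0]
    - [[0, 0, 0], 0]
  hand: 65

```text
clock: 7.18
eef_pos: [563.5, -289.7, 148.5]
eef_rot: [[-0.999, -0.034, -0.002], [-0.034, 0.999, 0.002], [0.002, 0.002, -1.0]]
force: [0.5, 0.6, 0.5]
finger_gap: 55.4
```

```bash
python3 pl.py 563.7 -289.4 88 2;python3 - <<'E'
from meas import *
np.set_printoptions(precision=1,suppress=True)
f=imaging.grab_frame("wrist");save(f,"w2")
for n,x,y in(("yel",560,-290),):
    for o in can([cloud(f).reshape(-1,3)],x,y): print(n,*o)
E
```

```text
now [ 563.5 -289.7  148.5] yaw 1.97 clock 7.2 F [0.5 0.6 0.5] gap 55.4
turn (tool, first) -0.0  shift after turn [-0.2  0.3 60.5]  shift in current axes [-0.3  0.2 60.5] dist 61.0
yel 306 [ 565.2 -288.6] [ 551.5 -290.1  257.1] [ 564.9 -288.6]
```

View pics/w2.png

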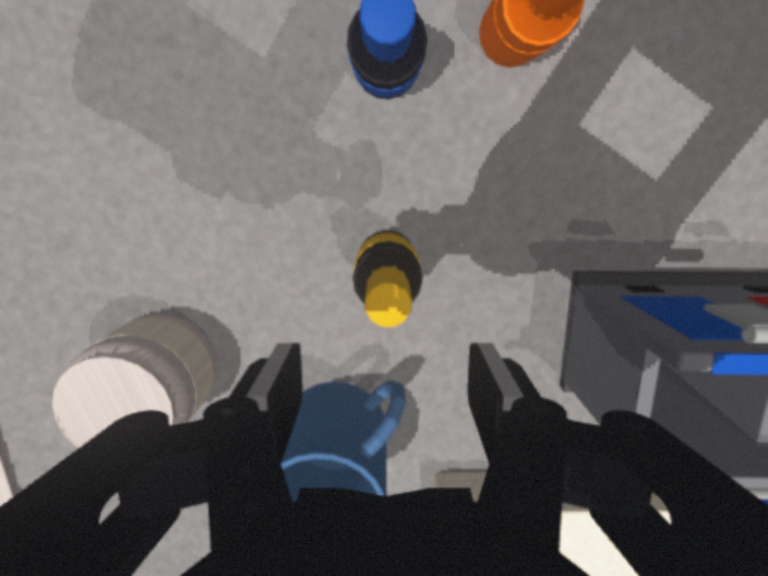

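The yellow neck top, at about (388,312), is centred between the finger pads (300 and 470). Descending.

Request:
send_rows:
  plan:
    - [[-0.5, 0.3, 15], 0]
    - [[0, 0, 15], 0]
    - [[0, 0, 15], 0]
    - [[0, 0, 15], 0]
    - [[0, 0, 0], 0]

```text
clock: 7.65
eef_pos: [564.2, -287.5, 88.3]
eef_rot: [[-0.999, -0.037, -0.002], [-0.037, 0.999, 0.002], [0.002, 0.002, -1.0]]
force: [0.4, -0.2, -0.2]
finger_gap: 55.7
```

Request:
send_rows:
  plan:
    - [[0, 0, 0], 0]
    - [[0, 0, 0], 0]
    - [[0, 0, 0], 0]
    - [[0, 0, 0], 0]
    - [[0, 0, 0], 0]
    - [[0, 0, 0], 0]
    - [[0, 0, -5], 0]
    - [[0, 0, -15], 0]
    - [[0, 0, -20], 0]
    - [[0, 0, 0], 0]
  hand: 0

```text
clock: 8.48
eef_pos: [566.2, -290.8, 134.7]
eef_rot: [[-0.999, -0.035, 0.006], [-0.035, 0.999, -0.004], [-0.006, -0.004, -1.0]]
force: [1.1, 0.2, 1.4]
finger_gap: -0.0
```

```bash
python3 pl.py 607.6 45.5 270 2;python3 - <<'E'
from h import *
f=imaging.grab_frame("side");save(f,"s3");f=imaging.grab_frame("wrist");save(f,"w3")
E
```

```text
now [ 566.2 -290.8  134.7] yaw 2.0 clock 8.5 F [1.1 0.2 1.4] gap -0.0
turn (tool, first) -0.0  shift after turn [ -53.1  334.6 -135.3]  shift in current axes [ -53.9  334.1 -136.2] dist 365.0
```

View pics/s3.png

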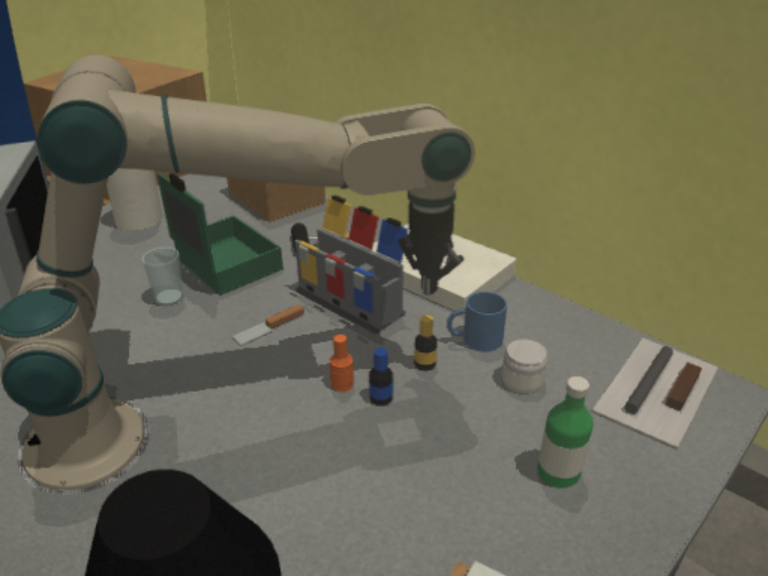

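View pics/w3.png

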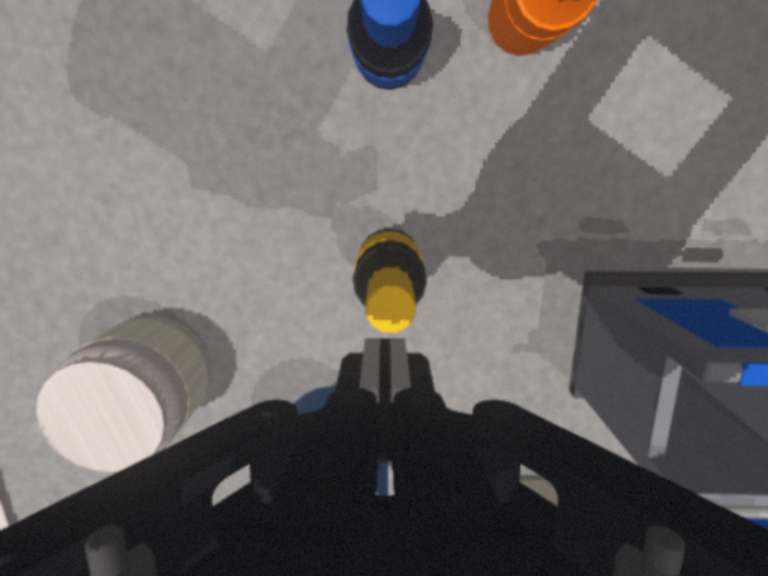

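Fingers ended fully shut and the can is still standing (neck at 390,315): I closed too briefly. I'll re-measure and grip again, slightly deeper and for longer.

```bash
python3 - <<'E'
from meas import *
np.set_printoptions(precision=1,suppress=True)
f=imaging.grab_frame("wrist")
fs,P=clouds()
for o in can([cloud(f).reshape(-1,3)]+P,562,-290): print(*o)
E
python3 pl.py 563.7 -289.4 86 2
```

```text
372 [ 565.2 -288.7] [ 553.8 -289.9  231.1] [ 564.9 -288.7]
20 [ 562.3 -290.4] [ 553.4 -283.4  475.6] [ 533.9 -267.9]
84 [ 565.2 -288.9] [ 549.5 -303.1  308. ] [ 537.8 -314.8]
now [ 564.1 -289.5  128.3] yaw 2.0 clock 8.7 F [ 0.2 -0.8  0.8] gap -0.4
turn (tool, first) 0.0  shift after turn [ 0.4  0.1 42.3]  shift in current axes [ 0.3  0.  42.3] dist 42.0
```

Request:
send_rows:
  plan:
    - [[0, 0, 0], 0]
    - [[0, 0, 0], 0]
    - [[0, 0, 0], 0]
    - [[0, 0, 0], 0]
    - [[0, 0, 0], 0]
    - [[0, 0, 0], 0]
  hand: 65

```text
clock: 9.23
eef_pos: [564.6, -289.8, 129.6]
eef_rot: [[-0.999, -0.035, 0.0], [-0.035, 0.999, 0.0], [-0.0, 0.0, -1.0]]
force: [0.1, -0.4, -0.1]
finger_gap: 55.4
```

```bash
python3 pl.py 563.7 -289.4 85 2
```

```text
now [ 564.6 -289.8  129.6] yaw 2.0 clock 9.2 F [ 0.1 -0.4 -0.1] gap 55.4
turn (tool, first) 0.0  shift after turn [ 0.9  0.4 44.6]  shift in current axes [ 0.9  0.4 44.6] dist 45.0
```

Request:
send_rows:
  plan:
    - [[0.5, 0.4, 16], 0]
    - [[0, 0, 16], 0]
    - [[0, 0, 15], 0]
    - [[0, 0, 0], 0]
    - [[0, 0, 0], 0]

```text
clock: 9.65
eef_pos: [563.7, -289.1, 82.1]
eef_rot: [[-0.999, -0.035, -0.002], [-0.035, 0.999, 0.001], [0.002, 0.001, -1.0]]
force: [0.6, 0.2, 1.1]
finger_gap: 55.7
```

Request:
send_rows:
  plan:
    - [[0, 0, 0], 0]
    - [[0, 0, 0], 0]
    - [[0, 0, 0], 0]
    - [[0, 0, 0], 0]
    - [[0, 0, 0], 0]
    - [[0, 0, 0], 0]
  hand: 0

```text
clock: 10.15
eef_pos: [564.2, -289.4, 82.9]
eef_rot: [[-0.999, -0.035, 0.0], [-0.035, 0.999, -0.0], [-0.0, -0.0, -1.0]]
force: [-0.9, -0.0, 0.4]
finger_gap: -0.3
```

```bash
python3 pl.py 563.7 -289.4 85 2;python3 - <<'E'
from h import *
f=imaging.grab_frame("wrist");save(f,"w4")
E
```

```text
now [ 564.2 -289.4   82.9] yaw 2.01 clock 10.2 F [-0.9 -0.   0.4] gap -0.3
turn (tool, first) 0.0  shift after turn [ 0.5  0.  -2.1]  shift in current axes [ 0.5  0.  -2.1] dist 2.0
```

View pics/w4.png

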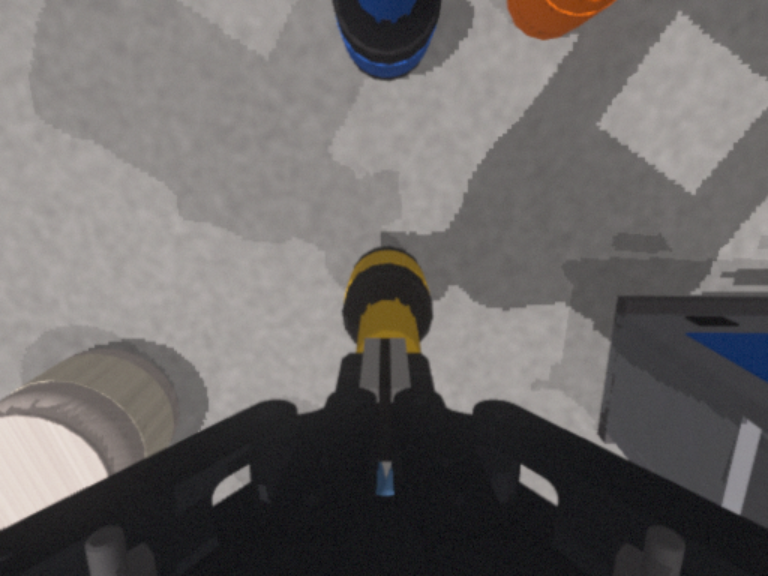

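```bash
python3 - <<'E'
from meas import *
np.set_printoptions(precision=1,suppress=True)
f=imaging.grab_frame("wrist")
C=cloud(f)
for uv in [(240,230),(246,228),(256,231),(268,231),(248,245),(264,245),(250,260),(264,260),(256,215),(260,208),(260,195)]:
    print(uv,f["range_z"][uv[1],uv[0]],C[uv[1],uv[0]],f["image"][uv[1],uv[0]])
print(f["world_to_cam"], ctrl.get_state()["eef_pos"])
f=imaging.grab_frame("top");
im=f["image"][150:260,230:350];cv2.imwrite("pics/t4.png",cv2.resize(cv2.cvtColor(im,cv2.COLOR_RGB2BGR),None,fx=6,fy=5))
f=imaging.grab_frame("side");
im=f["image"][120:260,200:360];cv2.imwrite("pics/s4.png",cv2.resize(cv2.cvtColor(im,cv2.COLOR_RGB2BGR),None,fx=4,fy=4))
E
```

```text
(240, 230) 158.01953 [ 559.7 -298.7  107. ] [130 100  34]
(246, 228) 144.43633 [ 553.2 -295.3  119.3] [89 85 83]
(256, 231) 141.33359 [ 553.2 -290.5  122.5] [36 30 33]
(268, 231) 140.8454 [ 552.8 -284.9  123. ] [90 87 84]
(248, 245) 127.26909 [ 553.3 -293.9  137.1] [92 89 87]
(264, 245) 127.79242 [ 553.3 -287.1  136.7] [88 86 85]
(250, 260) 115.835976 [ 553.7 -292.8  149.1] [102  99  96]
(264, 260) 116.88962 [ 554.  -287.4  148.2] [97 95 95]
(256, 215) 162.28024 [ 553.4 -290.5  100.8] [114  91  28]
(260, 208) 174.2065 [ 553.6 -288.2   88.6] [113  89  26]
(260, 195) 194.44359 [ 552.2 -288.    67.2] [34 31 26]
[[  -0.     1.    -0.   309.5]
 [  -1.    -0.    -0.3  536. ]
 [  -0.3   -0.     1.  -113.3]
 [   0.     0.     0.     1. ]] [ 564.1 -289.4   82.8]
```

View pics/s4.png

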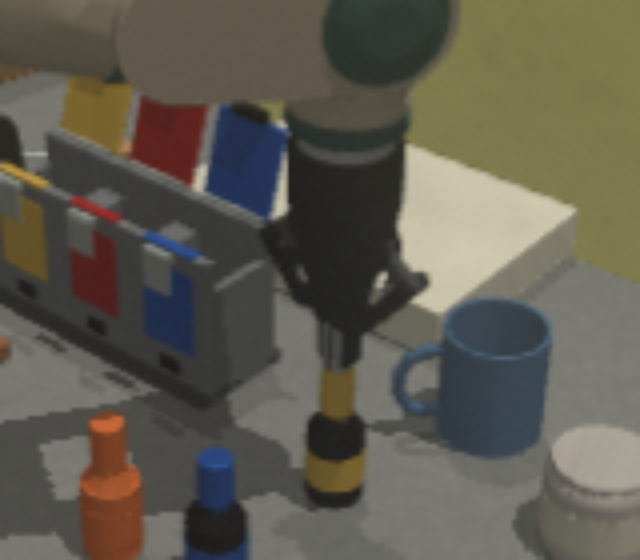

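```bash
python3 - <<'E'
from meas import *
np.set_printoptions(precision=1,suppress=True)
f=imaging.grab_frame("wrist")
C=cloud(f)
for r in range(218,236,2): print(r,C[r,244],C[r,256],C[r,268],f["image"][r,244])
np.set_printoptions(precision=4)
print(ctrl.get_state()["joints"],ctrl.get_state()["eef_pos"])
E
```

```text
218 [ 556.1 -297.    98.4] [ 553.3 -290.5  105.2] [ 553.9 -284.1  103. ] [113  91  26]
220 [ 556.  -296.8  101.6] [ 554.1 -290.5  105.9] [ 554.4 -284.2  104.7] [114  91  30]
222 [ 556.4 -296.8  103.5] [ 554.8 -290.4  107. ] [ 554.7 -284.2  106.6] [115  91  31]
224 [ 556.6 -296.7  105.7] [ 556.1 -290.4  106.6] [ 555.8 -284.2  106.6] [118  95  39]
226 [ 553.1 -296.3  116.9] [ 553.1 -290.5  116.4] [ 552.9 -284.7  116.5] [90 85 80]
228 [ 553.4 -296.2  118.7] [ 553.3 -290.5  118.4] [ 553.1 -284.7  118.4] [88 87 84]
230 [ 553.5 -296.1  120.9] [ 552.7 -290.5  122.2] [ 552.7 -284.9  121.7] [92 90 89]
232 [ 553.4 -296.   123.4] [ 552.8 -290.5  124.4] [ 553.1 -284.9  123.2] [89 87 84]
234 [ 553.3 -296.   125.9] [ 553.  -290.5  126.1] [ 553.  -285.   125.6] [87 84 82]
[-0.5323  0.4212  1.2118  0.0001  1.5087 -2.138 ] [ 564.0801 -289.3648   82.6496]
```

View pics/t4.png

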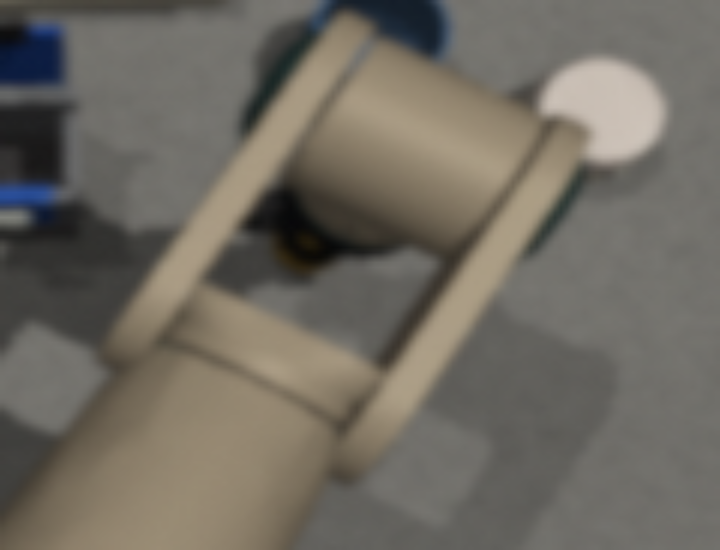

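The depth image puts the shut finger tips at z≈114 while the reported TCP z is 83. So the fingers really end about 31 mm above the reported TCP and were closing above the neck. I'll lower accordingly and check with the camera.

Request:
send_rows:
  plan:
    - [[0, 0, -10], 0]
    - [[0, 0, 0], 0]
    - [[0, 0, 0], 0]
    - [[0, 0, 0], 0]
    - [[0, 0, 0], 0]
    - [[0, 0, 0], 0]
    - [[0, 0, 0], 0]
  hand: 65

```text
clock: 10.98
eef_pos: [564.0, -289.3, 92.4]
eef_rot: [[-0.999, -0.035, -0.0], [-0.035, 0.999, 0.0], [0.0, 0.0, -1.0]]
force: [0.4, -0.4, 0.7]
finger_gap: 55.6
```

Request:
send_rows:
  plan:
    - [[-0.5, 0, 10], 0]
    - [[0, 0, 10], 0]
    - [[0, 0, 9], 0]
    - [[0, 0, 9], 0]
    - [[0, 0, 0], 0]

```text
clock: 11.4
eef_pos: [563.2, -288.5, 51.1]
eef_rot: [[-0.999, -0.035, -0.004], [-0.035, 0.999, 0.003], [0.004, 0.003, -1.0]]
force: [-0.1, -0.3, -0.3]
finger_gap: 55.6
```

```bash
python3 pl.py 563.7 -289.4 85 2;python3 - <<'E'
from h import *
f=imaging.grab_frame("wrist");save(f,"w5")
E
```

```text
now [ 563.2 -288.5   51.1] yaw 2.0 clock 11.4 F [-0.1 -0.3 -0.3] gap 55.6
turn (tool, first) 0.0  shift after turn [ -0.5  -0.9 -33.9]  shift in current axes [ -0.4  -0.8 -33.9] dist 34.0
```

View pics/w5.png

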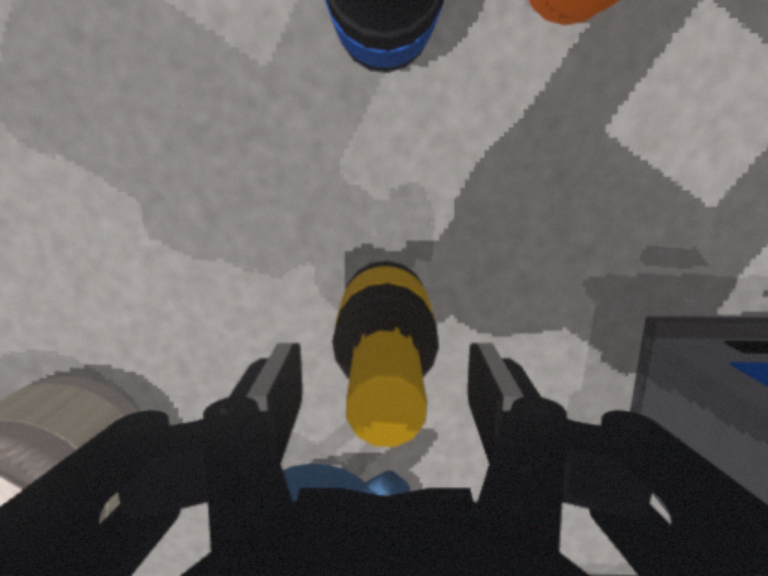

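Now the neck (388,400) stands between the pads. Closing.

Request:
send_rows:
  plan:
    - [[0, 0, 0], 0]
    - [[0, 0, 0], 0]
    - [[0, 0, 0], 0]
    - [[0, 0, 0], 0]
    - [[0, 0, 0], 0]
    - [[0, 0, 0], 0]
    - [[0, 0, 0], 0]
  hand: 0

```text
clock: 12.03
eef_pos: [565.1, -289.4, 55.6]
eef_rot: [[-0.999, -0.035, 0.001], [-0.035, 0.999, -0.0], [-0.001, -0.001, -1.0]]
force: [-0.9, 1.6, 5.4]
finger_gap: 22.2
```

Request:
send_rows:
  plan:
    - [[0, 0, -10], 0]
    - [[0, 0, -20], 0]
    - [[0, 0, -30], 0]
    - [[0, 0, -30], 0]
    - [[0, 0, -30], 0]
    - [[0, 0, 0], 0]
    - [[0, 0, 0], 0]
    - [[0, 0, 0], 0]

```text
clock: 12.7
eef_pos: [563.9, -289.1, 172.8]
eef_rot: [[-0.999, -0.035, -0.003], [-0.035, 0.999, 0.001], [0.003, 0.002, -1.0]]
force: [0.3, 0.5, -3.6]
finger_gap: 21.8
```

```bash
python3 - <<'E'
from h import *
np.set_printoptions(precision=1,suppress=True)
f=imaging.grab_frame("wrist");save(f,"w6");C=cloud(f)
for r in range(150,290,6): print(r,C[r,258],f["image"][r,258])
f=imaging.grab_frame("side");im=f["image"][100:240,200:360];cv2.imwrite("pics/s6.png",cv2.resize(cv2.cvtColor(im,cv2.COLOR_RGB2BGR),None,fx=4,fy=4))
E
python3 pl.py 607.6 45.5 270 2
```

```text
150 [ 545.4 -288.2    0.4] [166 161 159]
156 [ 552.5 -287.9   -1.1] [163 161 156]
162 [ 559.2 -287.7    0.4] [156 151 148]
168 [ 566.4 -287.4   -0.8] [146 141 141]
174 [ 542.7 -289.2  136.7] [116  93  37]
180 [ 542.5 -289.3  155.5] [119  98  38]
186 [ 543.2 -289.4  167.8] [36 35 32]
192 [ 544.4 -289.4  176.6] [44 42 44]
198 [ 547.6 -289.3  177.9] [38 39 38]
204 [ 549.5 -289.3  183.1] [34 31 26]
210 [ 552.  -289.2  186. ] [31 27 26]
216 [ 552.6 -289.2  193.9] [117  88  24]
222 [ 552.1 -289.3  203.4] [117  89  27]
228 [ 552.4 -289.4  210.3] [116  91  23]
234 [ 552.3 -289.4  217.5] [116  92  21]
240 [ 552.5 -289.4  223.4] [119  90  21]
246 [ 554.5 -289.4  225.1] [139 109  27]
252 [ 557.6 -289.3  224.5] [139 108  23]
258 [ 560.4 -289.2  224.7] [137 107  24]
264 [ 563.4 -289.1  224.6] [138 106  17]
270 [ 566.5 -288.9  224.2] [139 106  23]
276 [ 569.1 -288.9  224.9] [139 108  28]
282 [ 572.5 -288.7  224.2] [171 132  20]
288 [ 576.  -288.6  223.4] [144 119  74]
now [ 563.6 -288.9  171.8] yaw 2.0 clock 12.8 F [ 0.   0.2 -3.4] gap 22.5
turn (tool, first) -0.0  shift after turn [-55.6 332.6 -98.2]  shift in current axes [-55.2 332.9 -97.5] dist 351.0
```

View pics/w6.png

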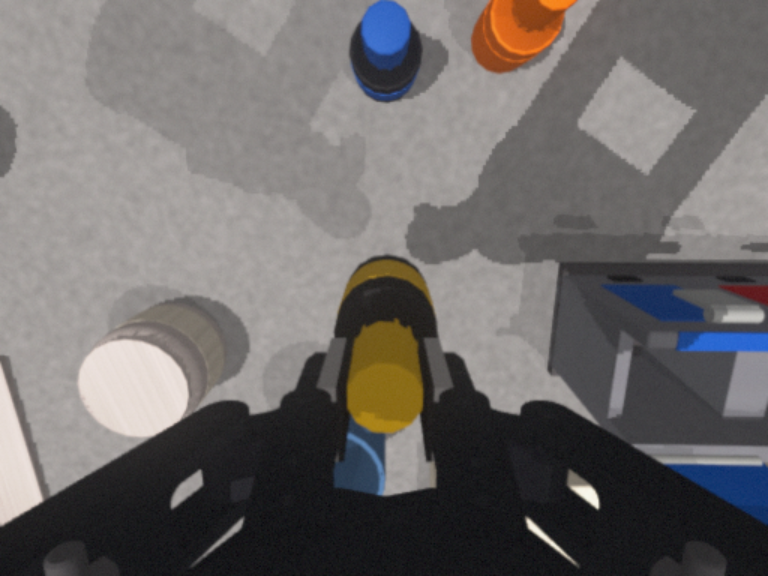

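View pics/s6.png

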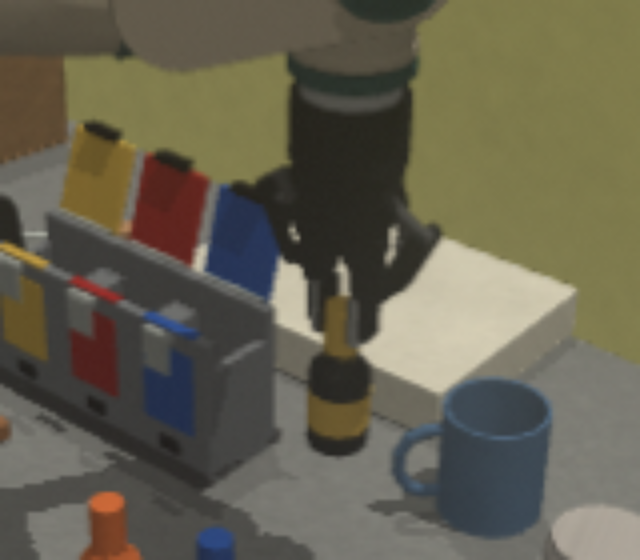

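Yellow canister is held, upright: neck top at z≈225 with TCP reading 172. Carry it to the yellow well.

Request:
send_rows:
  plan:
    - [[0, 15, -15], 0]
    - [[-4, 30, -15], 0]
    - [[-6, 33, -13], 0]
    - [[-6, 34, 0], 0]
    - [[-6, 34, 0], 0]
    - [[-6, 34, 0], 0]
    - [[-6, 34, 0], 0]
    - [[-6, 34, 0], 0]
    - [[-6, 34, 0], 0]
    - [[-6, 30, 0], 0]
    - [[-5, 15, 0], 0]
    - [[-1, 6, 0], 0]
    - [[0, 0, 0], 0]
    - [[0, 0, 0], 0]
    - [[0, 0, 0], 0]
    - [[0, 0, 0], 0]

```text
clock: 14.13
eef_pos: [610.8, 44.0, 217.5]
eef_rot: [[-0.999, -0.033, -0.0], [-0.033, 0.999, -0.0], [0.0, -0.0, -1.0]]
force: [-0.5, -0.4, -2.7]
finger_gap: 22.1
```

```bash
python3 - <<'E'
from h import *
np.set_printoptions(precision=1,suppress=True)
f=imaging.grab_frame("wrist");save(f,"w7");C=cloud(f).reshape(-1,3)
n=C[(C[:,2]>262)&(C[:,2]<272)&(abs(C[:,1]-46)<13)];print("neck top",np.percentile(n,[2,50,98],axis=0))
t=np.radians(2)
q=C[(C[:,2]>118)&(C[:,2]<130)&(C[:,0]>550)&(C[:,0]<660)]
u=q[:,0]*np.cos(t)+q[:,1]*np.sin(t);v=-q[:,0]*np.sin(t)+q[:,1]*np.cos(t)
h,e=np.histogram(u,bins=np.arange(550,660,2));print([(int(a),int(b)) for a,b in zip(e,h) if b])
q=C[(C[:,2]>90)&(C[:,2]<108)&(C[:,0]>550)&(C[:,0]<660)];u=q[:,0]*np.cos(t)+q[:,1]*np.sin(t);v=-q[:,0]*np.sin(t)+q[:,1]*np.cos(t)
m=(u>580)&(u<632);h,e=np.histogram(v[m],bins=np.arange(-120,90,3));print("side walls v",[(int(a),int(b)) for a,b in zip(e,h) if b>3])
E
python3 pl.py 608 46 215 2
```

```text
neck top [[599.2  33.7 262.8]
 [608.4  44.3 269.1]
 [621.1  56.9 270.6]]
[(558, 213), (560, 225), (562, 204), (564, 227), (566, 59), (570, 14), (572, 709), (574, 621), (576, 758), (578, 562), (580, 584), (582, 174), (636, 191), (638, 686), (640, 396), (642, 420), (644, 548), (646, 381), (648, 53), (650, 4), (652, 1)]
side walls v [(-108, 87), (-105, 138), (-102, 149), (-99, 143), (-96, 143), (-93, 150), (-90, 137), (-87, 141), (-84, 201), (-27, 105), (-24, 137), (-21, 142), (-18, 140), (-15, 142), (-12, 140), (-9, 139), (-6, 126), (-3, 61), (57, 151), (60, 140), (63, 131)]
now [610.8  44.2 217.7] yaw 1.9 clock 14.2 F [-0.3 -0.2 -2.5] gap 22.4
turn (tool, first) -0.1  shift after turn [2.8 1.9 2.7]  shift in current axes [2.8 1.9 2.7] dist 4.0
```

View pics/w7.png

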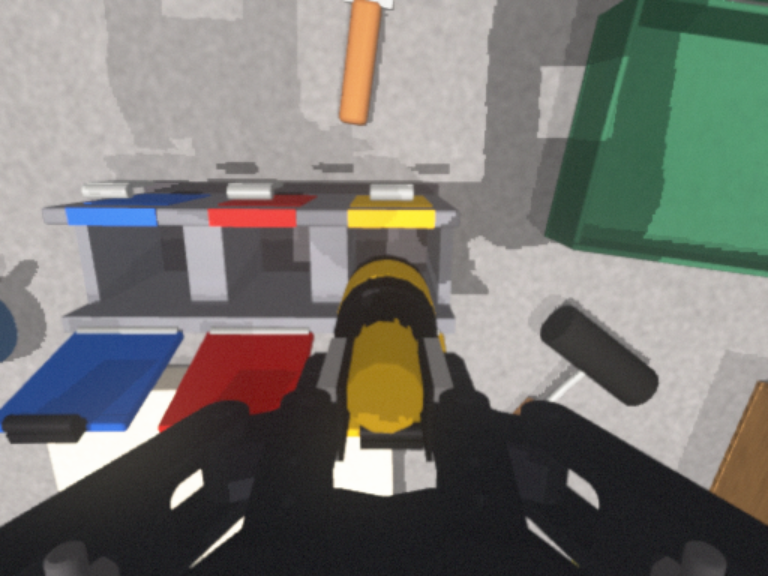

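Request:
send_rows:
  plan:
    - [[2, 1.7, 5], 0]
    - [[0, 0, 15], 0]
    - [[0, 0, 20], 0]
    - [[0, 0, 20], 0]
    - [[0, 0, 20], 0]
    - [[0, 0, 15], 0]
    - [[0, 0, 5], 0]
    - [[0, 0, 0], 0]
    - [[0, 0, 0], 0]

```text
clock: 14.93
eef_pos: [609.1, 46.9, 118.4]
eef_rot: [[-0.999, -0.035, 0.001], [-0.035, 0.999, 0.0], [-0.001, 0.0, -1.0]]
force: [0.1, -0.7, -2.4]
finger_gap: 21.9
```

```bash
python3 - <<'E'
from h import *
f=imaging.grab_frame("wrist");save(f,"w8")
f=imaging.grab_frame("side");im=f["image"][100:240,170:330];cv2.imwrite("pics/s8.png",cv2.resize(cv2.cvtColor(im,cv2.COLOR_RGB2BGR),None,fx=4,fy=4))
E
python3 pl.py 608 47 66 2
```

```text
now [609.6  47.  119.4] yaw 2.0 clock 15.0 F [-0.6 -0.4 -3.5] gap 21.7
turn (tool, first) -0.0  shift after turn [ 1.6  0.  53.4]  shift in current axes [ 1.8  0.  53.4] dist 53.0
```

View pics/w8.png

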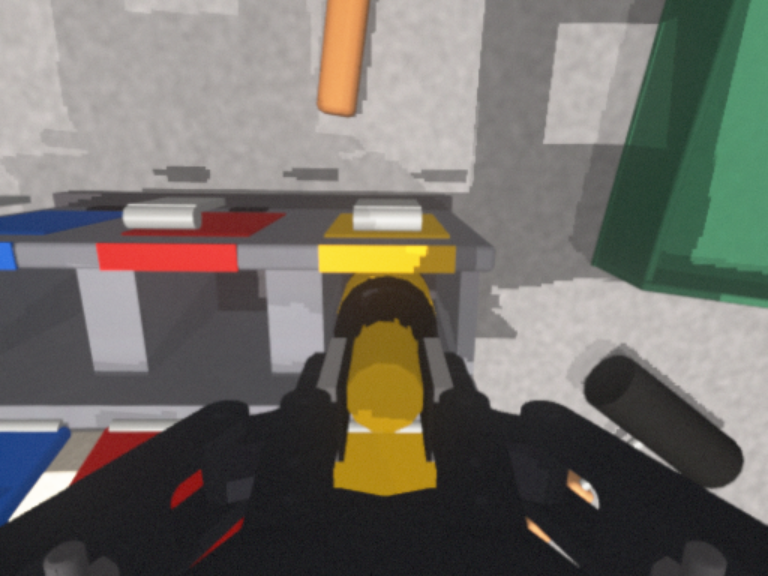

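View pics/s8.png

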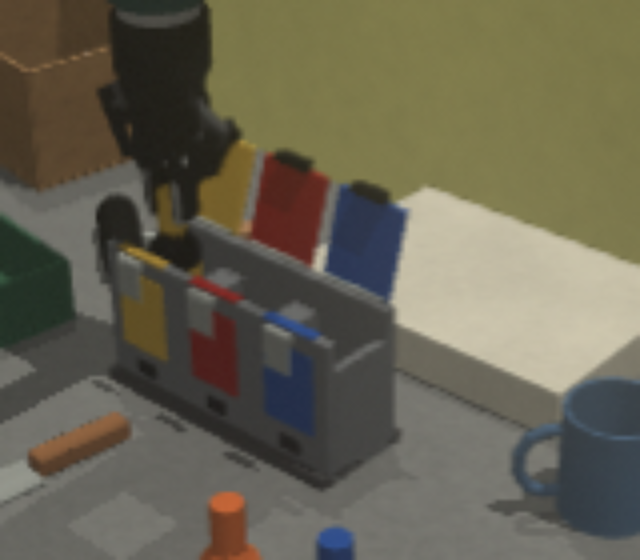

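Request:
send_rows:
  plan:
    - [[0.8, 1.5, 10], 0]
    - [[0, 0, 12], 0]
    - [[0, 0, 12], 0]
    - [[0, 0, 8], 0]
    - [[0, 0, 4], 0]
    - [[0, 0, 0], 0]
    - [[0, 0, 0], 0]

```text
clock: 15.62
eef_pos: [608.0, 48.6, 71.5]
eef_rot: [[-0.999, -0.035, -0.0], [-0.035, 0.999, 0.0], [0.0, 0.0, -1.0]]
force: [1.0, 0.2, -2.6]
finger_gap: 22.1
```

```bash
python3 pl.py 608 47 66 2; python3 pl.py 608 47 66 2;python3 - <<'E'
from h import *
f=imaging.grab_frame("wrist");save(f,"w9")
E
```

```text
now [608.   48.6  71.5] yaw 2.0 clock 15.6 F [ 1.   0.2 -2.6] gap 22.1
turn (tool, first) 0.0  shift after turn [ 0.  -1.6  5.5]  shift in current axes [ 0.  -1.6  5.5] dist 6.0
now [608.   48.6  71.5] yaw 2.0 clock 15.6 F [ 1.   0.2 -2.6] gap 22.1
turn (tool, first) 0.0  shift after turn [ 0.  -1.6  5.5]  shift in current axes [ 0.  -1.6  5.5] dist 6.0
```

View pics/w9.png

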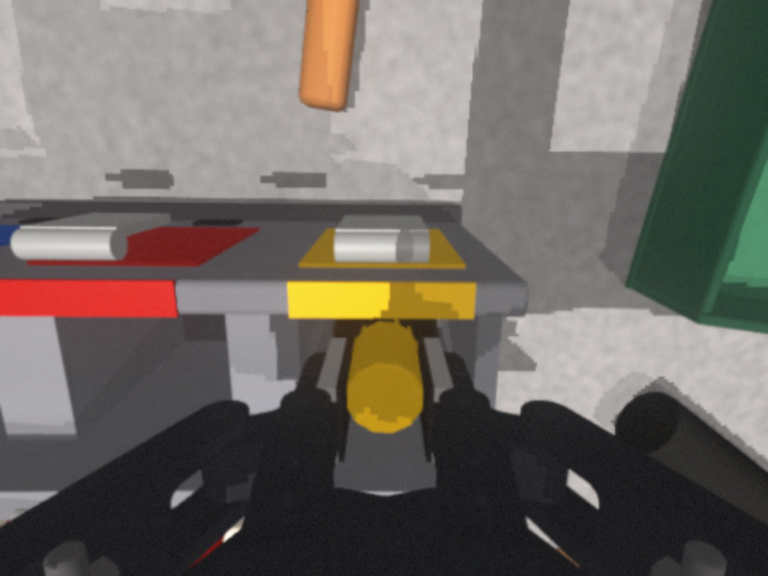

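Request:
send_rows:
  plan:
    - [[0, 0, 3], 0]
    - [[0, 0, 2], 0]
    - [[0, 0, 0], 0]
    - [[0, 0, 0], 0]

```text
clock: 16.0
eef_pos: [608.0, 48.6, 66.7]
eef_rot: [[-0.999, -0.035, -0.0], [-0.035, 0.999, 0.0], [0.0, 0.0, -1.0]]
force: [0.6, 0.3, -2.6]
finger_gap: 22.1
```

Request:
send_rows:
  plan:
    - [[0, 0, 1.5], 0]
    - [[0, 0, 0], 0]
    - [[0, 0, 0], 0]

```text
clock: 16.25
eef_pos: [608.3, 48.7, 65.6]
eef_rot: [[-0.999, -0.035, 0.001], [-0.035, 0.999, 0.0], [-0.001, 0.0, -1.0]]
force: [-0.5, 0.1, -0.3]
finger_gap: 22.2
```

Request:
send_rows:
  plan:
    - [[0, 0, 0.5], 0]
    - [[0, 0, 0], 0]
    - [[0, 0, 0], 0]
    - [[0, 0, 0], 0]
  hand: 33

```text
clock: 16.58
eef_pos: [608.1, 48.6, 64.9]
eef_rot: [[-0.999, -0.035, 0.0], [-0.035, 0.999, 0.0], [-0.0, 0.0, -1.0]]
force: [0.3, 1.0, -0.4]
finger_gap: 28.2
```

Request:
send_rows:
  plan:
    - [[0, 0, -3], 0]
    - [[0, 0, -5], 0]
    - [[0, 0, -8], 0]
    - [[0, 0, -15], 0]
    - [[0, 0, -20], 0]
    - [[0, 0, -35], 0]
    - [[0, 0, -40], 0]
    - [[0, 0, -40], 0]
    - [[0, 0, 0], 0]
    - [[0, 0, 0], 0]

```text
clock: 17.42
eef_pos: [609.3, 48.6, 235.4]
eef_rot: [[-0.999, -0.035, 0.008], [-0.035, 0.999, 0.0], [-0.008, -0.0, -1.0]]
force: [0.1, 0.4, -0.7]
finger_gap: 28.2
```

```bash
python3 pl.py 437 -294.5 130 2; python3 - <<'E'
from meas import *
np.set_printoptions(precision=1,suppress=True)
f=imaging.grab_frame("wrist");save(f,"w10")
C=cloud(f).reshape(-1,3);n=C[(C[:,2]>112)&(C[:,2]<122)&(np.hypot(C[:,0]-608,C[:,1]-48)<22)];print(len(n),np.percentile(n,[2,50,98],axis=0))
fs,P=clouds()
for o in can([C]+P,437,-295): print(*o)
E
```

```text
now [609.3  48.6 235.4] yaw 2.0 clock 17.4 F [ 0.1  0.4 -0.7] gap 28.2
turn (tool, first) 0.0  shift after turn [ 184.2 -336.9  105.4]  shift in current axes [ 185.  -336.9  104. ] dist 398.0
450 [[597.   38.8 113.5]
 [607.4  49.2 117. ]
 [618.2  59.5 118.6]]
0 None None None
12 [ 437.  -296.1] [ 436.6 -294.6  107.7] [ 437.6 -295.7]
96 [ 422.3 -307.7] [ 435.1 -295.8  106.4] [ 408.4 -317.4]
```

View pics/w10.png

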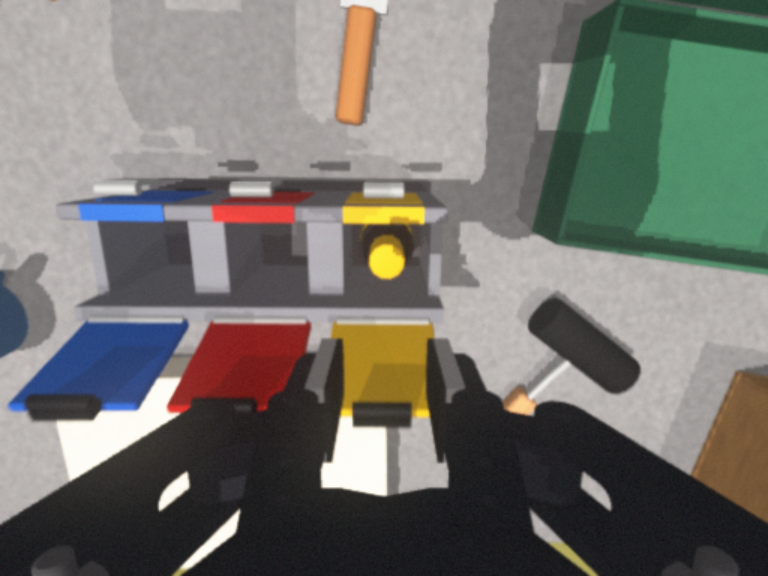

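Yellow stands in its well (neck top at 387,258; measured z≈117.5, so its bottom is on the floor). Next: blue.

Request:
send_rows:
  plan:
    - [[14.3, -26, 8], 0]
    - [[15.4, -28.2, 8], 0]
    - [[15.4, -28.2, 8], 0]
    - [[15.4, -28.2, 8], 0]
    - [[15.4, -28.2, 8], 0]
    - [[15.4, -28.2, 8], 0]
    - [[15.4, -28.2, 8], 0]
    - [[15.4, -28.2, 8], 0]
    - [[15.4, -28.2, 8], 0]
    - [[15.4, -28.2, 8], 0]
    - [[15.4, -28.2, 8], 0]
    - [[15.4, -28.2, 8], 0]
    - [[0, 0, 8], 0]
    - [[0, 0, 0], 0]
    - [[0, 0, 0], 0]
    - [[0, 0, 0], 0]
  hand: 60

```text
clock: 18.9
eef_pos: [436.6, -292.8, 126.6]
eef_rot: [[-0.999, -0.036, -0.0], [-0.036, 0.999, 0.001], [0.0, 0.001, -1.0]]
force: [0.1, -0.5, 1.4]
finger_gap: 51.0
```

```bash
python3 pl.py 437.3 -294.2 54 2; python3 - <<'E'
from meas import *
np.set_printoptions(precision=1,suppress=True)
f=imaging.grab_frame("wrist");save(f,"w11")
C=cloud(f).reshape(-1,3)
for o in can([C],437,-295): print(*o)
E
```

```text
now [ 436.6 -292.8  126.6] yaw 2.08 clock 18.9 F [ 0.1 -0.5  1.4] gap 51.0
turn (tool, first) 0.1  shift after turn [-0.6 -1.4 72.6]  shift in current axes [-0.7 -1.5 72.6] dist 73.0
394 [ 438.2 -293.5] [ 424.8 -295.   234.6] [ 437.9 -293.5]
```

View pics/w11.png

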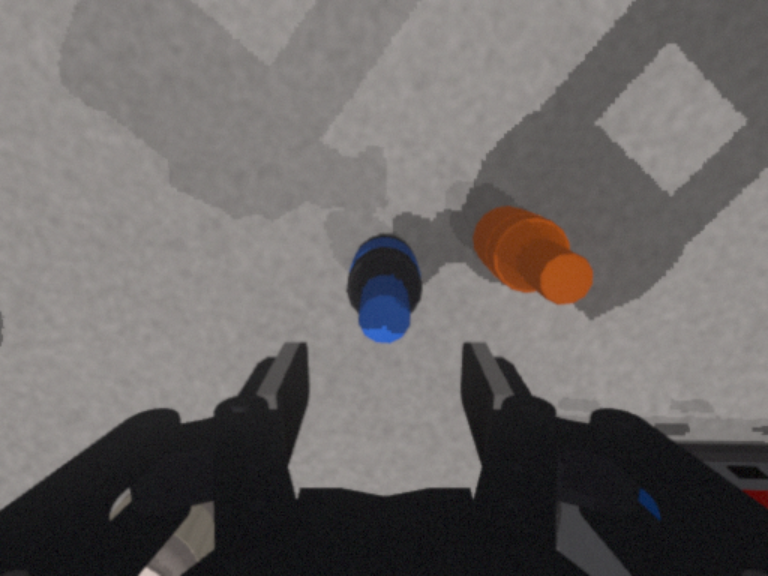

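Request:
send_rows:
  plan:
    - [[-0.9, -0.8, 18], 0]
    - [[0, 0, 18], 0]
    - [[0, 0, 18], 0]
    - [[0, 0, 18], 0]
    - [[0, 0, 0], 0]
    - [[0, 0, 0], 0]

```text
clock: 19.45
eef_pos: [437.3, -293.7, 54.6]
eef_rot: [[-0.999, -0.036, -0.001], [-0.036, 0.999, 0.001], [0.001, 0.001, -1.0]]
force: [0.9, -0.8, 0.7]
finger_gap: 51.6
```

Request:
send_rows:
  plan:
    - [[0, 0, 0], 0]
    - [[0, 0, 0], 0]
    - [[0, 0, 0], 0]
    - [[0, 0, 0], 0]
    - [[0, 0, 0], 0]
    - [[0, 0, 0], 0]
    - [[0, 0, 0], 0]
  hand: 0

```text
clock: 20.03
eef_pos: [438.1, -294.8, 56.6]
eef_rot: [[-0.999, -0.035, 0.003], [-0.035, 0.999, -0.001], [-0.003, -0.001, -1.0]]
force: [-1.2, 2.7, 6.6]
finger_gap: 21.9
```

Request:
send_rows:
  plan:
    - [[0, 0, -10], 0]
    - [[0, 0, -20], 0]
    - [[0, 0, -30], 0]
    - [[0, 0, -35], 0]
    - [[0, 0, -35], 0]
    - [[0, 0, -35], 0]
    - [[0, 0, 0], 0]
    - [[0, 0, 0], 0]
    - [[0, 0, 0], 0]

```text
clock: 20.78
eef_pos: [436.7, -294.4, 218.8]
eef_rot: [[-0.999, -0.035, -0.001], [-0.035, 0.999, 0.001], [0.001, 0.001, -1.0]]
force: [-0.6, 0.1, -3.5]
finger_gap: 21.9
```

```bash
python3 - <<'E'
from meas import *
np.set_printoptions(precision=1,suppress=True)
s=ctrl.get_state();print(s["eef_pos"],s["finger_gap"])
f=imaging.grab_frame("wrist");save(f,"w12")
C=cloud(f).reshape(-1,3);m=f["image"].reshape(-1,3).astype(int);m=(m[:,2]>m[:,0]+40)
n=C[m&(np.hypot(C[:,0]-437,C[:,1]+294)<16)&(C[:,2]>225)]
z=np.nanpercentile(n[:,2],90);n=n[n[:,2]>z-4];print(z,np.percentile(n,[2,50,98],axis=0))
E
python3 pl.py 612.5 -113 220 2
```

```text
[ 436.7 -294.4  218.8] 21.90780356395182
270.21139610898626 [[ 425.5 -305.4  267. ]
 [ 435.4 -295.1  269.6]
 [ 446.7 -284.9  270.8]]
now [ 436.4 -294.2  217.8] yaw 2.0 clock 20.8 F [-0.6  0.3 -2.7] gap 21.9
turn (tool, first) -0.0  shift after turn [-182.3  174.9   -2.2]  shift in current axes [-182.3  174.9   -2.3] dist 253.0
```

View pics/w12.png

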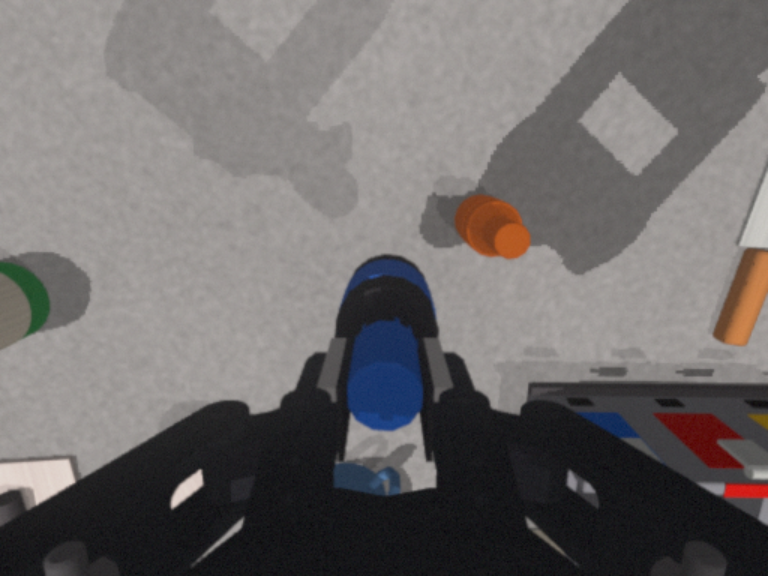

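Request:
send_rows:
  plan:
    - [[-10, 9, 0], 0]
    - [[-18, 17, 0], 0]
    - [[-18, 17, 0], 0]
    - [[-18, 17, 0], 0]
    - [[-18, 17, 0], 0]
    - [[-18, 17, 0], 0]
    - [[-18, 17, 0], 0]
    - [[-18, 17, 0], 0]
    - [[-18, 17, 0], 0]
    - [[-18, 17, 0], 0]
    - [[-9, 8, 0], 0]
    - [[-2.8, 3.4, 0], 0]
    - [[0, 0, 0], 0]
    - [[0, 0, 0], 0]
    - [[0, 0, 0], 0]
    - [[0, 0, 0], 0]

```text
clock: 22.17
eef_pos: [614.2, -115.9, 219.9]
eef_rot: [[-0.999, -0.033, 0.0], [-0.033, 0.999, -0.0], [-0.0, -0.0, -1.0]]
force: [-0.2, -0.0, -2.1]
finger_gap: 22.1
```

```bash
python3 pl.py 614 -114.5 66 2;python3 - <<'E'
from h import *
np.set_printoptions(precision=1,suppress=True)
f=imaging.grab_frame("wrist");save(f,"w13");C=cloud(f).reshape(-1,3)
n=C[(C[:,2]>264)&(C[:,2]<274)&(np.hypot(C[:,0]-614,C[:,1]+114)<17)];print("neck top",np.percentile(n,[2,50,98],axis=0))
t=np.radians(2)
q=C[(C[:,2]>118)&(C[:,2]<130)&(C[:,0]>550)&(C[:,0]<660)]
u=q[:,0]*np.cos(t)+q[:,1]*np.sin(t);v=-q[:,0]*np.sin(t)+q[:,1]*np.cos(t)
h,e=np.histogram(u,bins=np.arange(550,660,2));print([(int(a),int(b)) for a,b in zip(e,h) if b])
q=C[(C[:,2]>90)&(C[:,2]<108)&(C[:,0]>550)&(C[:,0]<660)];u=q[:,0]*np.cos(t)+q[:,1]*np.sin(t);v=-q[:,0]*np.sin(t)+q[:,1]*np.cos(t)
m=(u>580)&(u<632);h,e=np.histogram(v[m],bins=np.arange(-180,90,3));print("side walls v",[(int(a),int(b)) for a,b in zip(e,h) if b>3])
E
```

```text
now [ 614.2 -115.9  219.9] yaw 1.92 clock 22.2 F [-0.2 -0.  -2.1] gap 22.1
turn (tool, first) -0.1  shift after turn [1.000e-01 1.400e+00 1.539e+02]  shift in current axes [1.000e-01 1.500e+00 1.539e+02] dist 154.0
neck top [[ 602.6 -127.3  264.9]
 [ 611.8 -116.   270.6]
 [ 624.5 -103.5  272.4]]
[(556, 2), (558, 204), (560, 231), (562, 208), (564, 190), (566, 81), (570, 88), (572, 625), (574, 636), (576, 641), (578, 635), (580, 559), (582, 166), (598, 1), (600, 3), (602, 10), (604, 6), (606, 6), (608, 8), (610, 9), (612, 4), (614, 3), (616, 4), (618, 1), (636, 66), (638, 624), (640, 431), (642, 375), (644, 507), (646, 460), (648, 152), (650, 7), (652, 3)]
side walls v [(-177, 15), (-174, 140), (-171, 146), (-168, 123), (-108, 105), (-105, 140), (-102, 141), (-99, 132), (-96, 141), (-93, 139), (-90, 144), (-87, 139), (-84, 76), (-30, 9), (-27, 267), (-24, 136), (-21, 136), (-18, 138), (-15, 143), (-12, 139), (-9, 134), (-6, 141), (-3, 9), (15, 114), (18, 65), (21, 31), (24, 22), (27, 8), (30, 6), (54, 117), (57, 281), (60, 136), (63, 125), (66, 4)]
```

View pics/w13.png

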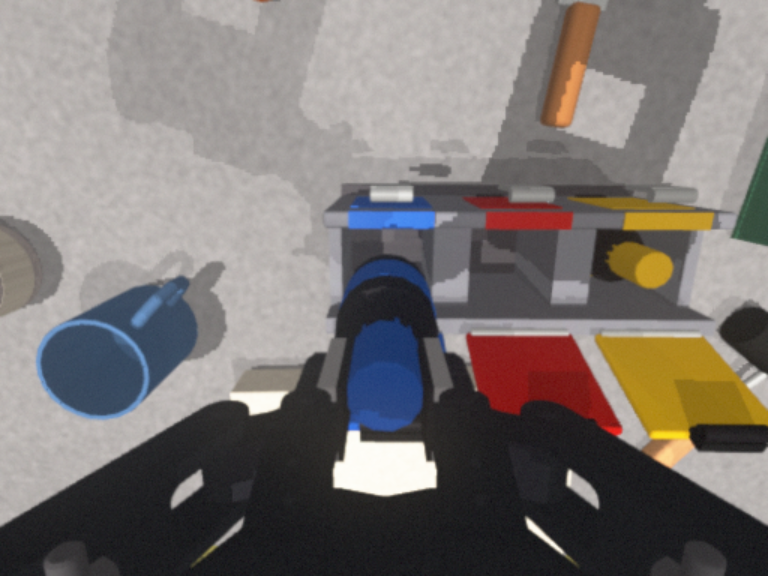

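Request:
send_rows:
  plan:
    - [[0, 0.8, 5], 0]
    - [[0, 0, 15], 0]
    - [[0, 0, 20], 0]
    - [[0, 0, 20], 0]
    - [[0, 0, 20], 0]
    - [[0, 0, 20], 0]
    - [[0, 0, 20], 0]
    - [[0, 0, 15], 0]
    - [[0, 0, 8], 0]
    - [[0, 0, 4], 0]
    - [[0, 0, 0], 0]
    - [[0, 0, 0], 0]

```text
clock: 23.22
eef_pos: [615.2, -114.3, 73.7]
eef_rot: [[-0.999, -0.035, 0.001], [-0.035, 0.999, -0.0], [-0.001, -0.0, -1.0]]
force: [-0.0, -0.1, -2.6]
finger_gap: 22.1
```

Request:
send_rows:
  plan:
    - [[0, 0, 2], 0]
    - [[0, 0, 2], 0]
    - [[0, 0, 0], 0]
    - [[0, 0, 0], 0]

```text
clock: 23.55
eef_pos: [614.7, -114.1, 68.9]
eef_rot: [[-0.999, -0.035, 0.0], [-0.035, 0.999, 0.0], [-0.0, 0.0, -1.0]]
force: [0.4, -0.3, -2.4]
finger_gap: 22.1
```

Request:
send_rows:
  plan:
    - [[0, 0, 2], 0]
    - [[0, 0, 0], 0]
    - [[0, 0, 0], 0]

```text
clock: 23.8
eef_pos: [614.7, -114.1, 66.7]
eef_rot: [[-0.999, -0.035, 0.0], [-0.035, 0.999, 0.0], [-0.0, 0.0, -1.0]]
force: [-0.4, -0.8, -2.2]
finger_gap: 22.3
```

Request:
send_rows:
  plan:
    - [[0, 0, 1], 0]
    - [[0, 0, 0], 0]
    - [[0, 0, 0], 0]

```text
clock: 24.05
eef_pos: [615.1, -114.1, 66.6]
eef_rot: [[-0.999, -0.035, 0.001], [-0.035, 0.999, -0.0], [-0.001, -0.0, -1.0]]
force: [-1.1, 0.0, 4.3]
finger_gap: 22.0
```

Floor contact (force +4 N). Release and rise.

Request:
send_rows:
  plan:
    - [[0, 0, 0], 0]
    - [[0, 0, 0], 0]
    - [[0, 0, 0], 0]
    - [[0, 0, 0], 0]
  hand: 33

```text
clock: 24.38
eef_pos: [614.6, -114.1, 65.4]
eef_rot: [[-0.999, -0.035, -0.0], [-0.035, 0.999, 0.0], [0.0, 0.0, -1.0]]
force: [0.7, -0.2, 0.1]
finger_gap: 28.3
```

Request:
send_rows:
  plan:
    - [[0, 0, -3], 0]
    - [[0, 0, -5], 0]
    - [[0, 0, -8], 0]
    - [[0, 0, -15], 0]
    - [[0, 0, -20], 0]
    - [[0, 0, -35], 0]
    - [[0, 0, -40], 0]
    - [[0, 0, -40], 0]
    - [[0, 0, 0], 0]
    - [[0, 0, 0], 0]

```text
clock: 25.22
eef_pos: [615.9, -114.4, 236.5]
eef_rot: [[-0.999, -0.035, 0.008], [-0.035, 0.999, -0.002], [-0.008, -0.002, -1.0]]
force: [-0.6, 0.8, -0.2]
finger_gap: 28.0
```

```bash
python3 - <<'E'
from meas import *
np.set_printoptions(precision=1,suppress=True)
f=imaging.grab_frame("wrist");save(f,"w14")
C=cloud(f).reshape(-1,3)
for c in((614,-114),(608,48)):
    n=C[(C[:,2]>112)&(C[:,2]<122)&(np.hypot(C[:,0]-c[0],C[:,1]-c[1])<20)];print(len(n),np.percentile(n,[2,50,98],axis=0))
E
python3 pl.py 700 -115 260 2
```

```text
445 [[ 603.6 -123.4  114.5]
 [ 614.1 -112.9  117.1]
 [ 624.7 -102.6  118.8]]
490 [[597.2  37.7 112.7]
 [607.8  47.4 117. ]
 [618.3  58.7 118.5]]
now [ 615.1 -114.2  233.4] yaw 2.0 clock 25.3 F [ 0.2  0.1 -1.1] gap 28.1
turn (tool, first) 0.0  shift after turn [-84.8  -3.8 -26.6]  shift in current axes [-84.9  -3.8 -26.3] dist 89.0
```

View pics/w14.png

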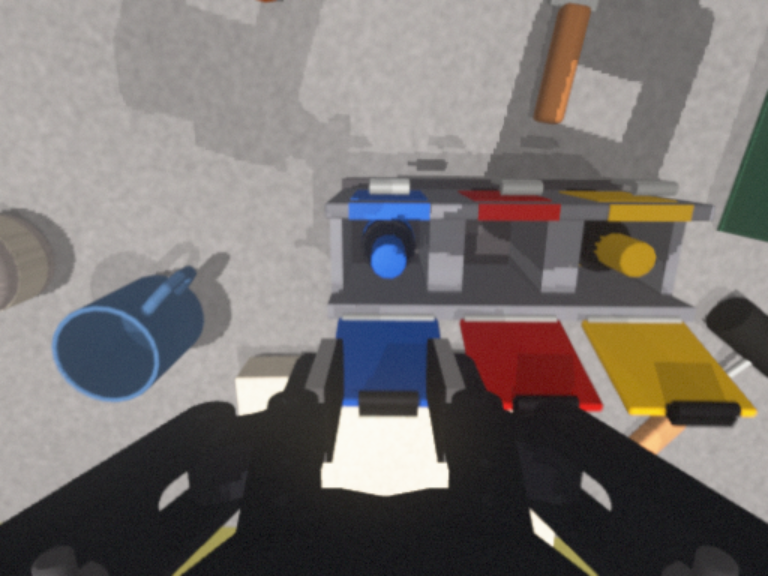

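Both cans are seated: blue neck top at (388,258), and both measured at z≈117. Next I shut the fingers, go behind the blue cover and fold it forward.

Request:
send_rows:
  plan:
    - [[-25, 0, 0], 0]
    - [[-30, 0, 0], 0]
    - [[-30, 0, 0], 0]
    - [[-16, 0, 0], 0]
    - [[0, 0, 15], 0]
    - [[0, 0, 25], 0]
    - [[0, 0, 25], 0]
    - [[0, 0, 20], 0]
    - [[0, 0, 4], 0]
    - [[0, 0, 0], 0]
    - [[0, 0, 0], 0]
  hand: 0

```text
clock: 26.18
eef_pos: [715.7, -110.6, 143.2]
eef_rot: [[-0.999, -0.035, 0.0], [-0.035, 0.999, 0.0], [-0.0, 0.0, -1.0]]
force: [0.2, 0.1, 0.7]
finger_gap: 0.1
```

```bash
python3 - <<'E'
from h import *
f=imaging.grab_frame("wrist");save(f,"w15")
f=imaging.grab_frame("side");im=f["image"][80:220,190:350];cv2.imwrite("pics/s15.png",cv2.resize(cv2.cvtColor(im,cv2.COLOR_RGB2BGR),None,fx=4,fy=4))
E
python3 pl.py 716 -110 146 2
```

```text
now [ 716.4 -110.7  145. ] yaw 2.0 clock 26.3 F [ 0.7  0.3 -0.1] gap -0.3
turn (tool, first) 0.0  shift after turn [ 0.3  0.7 -1. ]  shift in current axes [ 0.3  0.7 -1. ] dist 1.0
```

View pics/s15.png

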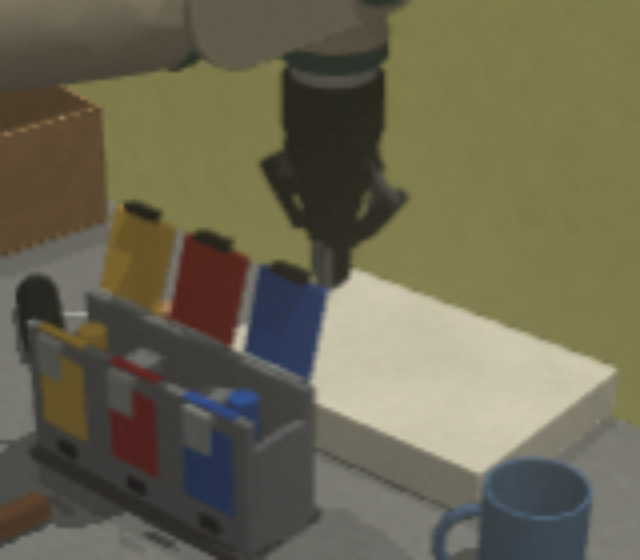

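View pics/w15.png

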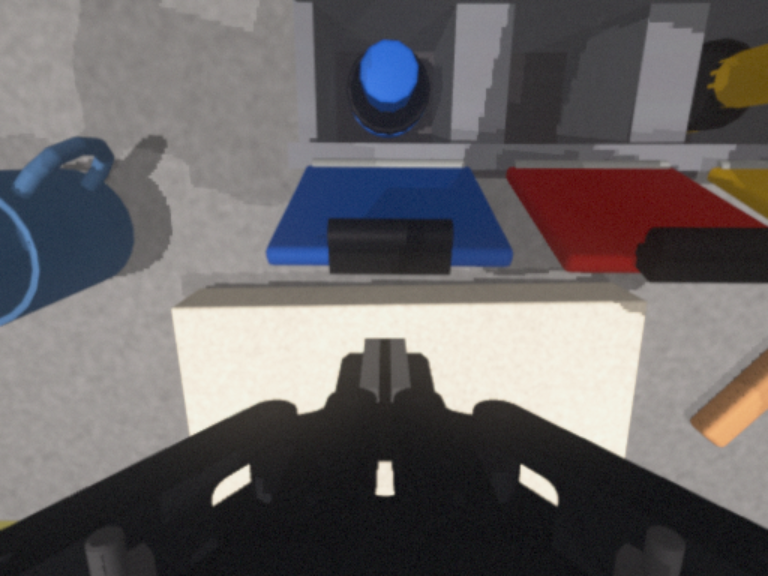

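Request:
send_rows:
  plan:
    - [[12, 0, 0], 0]
    - [[12, 0, 0], 0]
    - [[6, 0, -1.5], 0]
    - [[6, 0, -1.5], 0]
    - [[6.5, 0, -3], 0]
    - [[7, 0, -3.5], 0]
    - [[11, 0, 1], 0]
    - [[11, 0, 1], 0]
    - [[8.2, 0, 3.2], 0]
    - [[8.3, 0, 4.2], 0]
    - [[0, 0, 0], 0]
    - [[0, 0, 0], 0]

```text
clock: 27.28
eef_pos: [627.5, -113.7, 143.3]
eef_rot: [[-0.999, -0.035, 0.0], [-0.035, 0.999, -0.0], [-0.0, -0.0, -1.0]]
force: [0.4, 0.4, 0.6]
finger_gap: 0.3
```

```bash
python3 - <<'E'
from h import *
f=imaging.grab_frame("wrist");save(f,"w16")
f=imaging.grab_frame("side");im=f["image"][80:220,190:350];cv2.imwrite("pics/s16.png",cv2.resize(cv2.cvtColor(im,cv2.COLOR_RGB2BGR),None,fx=4,fy=4))
E
python3 pl.py 716 -110 146 2
```

```text
now [ 628.  -113.7  143.3] yaw 2.0 clock 27.4 F [ 0.7 -0.3 -0.3] gap 0.1
turn (tool, first) 0.0  shift after turn [-88.1   0.6  -2.7]  shift in current axes [-88.1   0.6  -2.6] dist 88.0
```

View pics/s16.png

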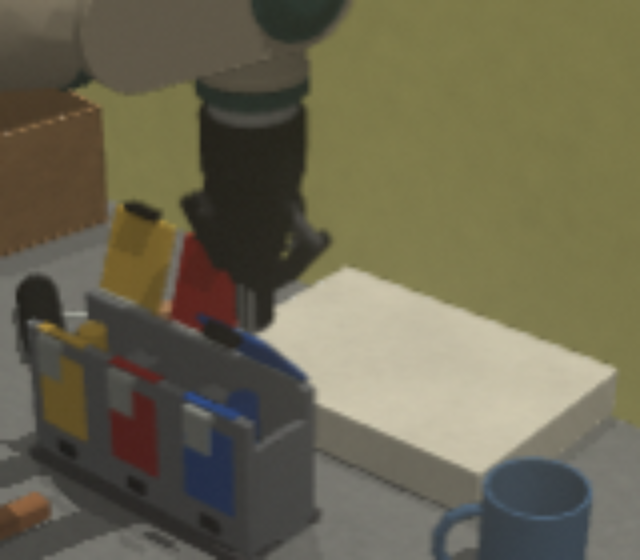

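View pics/w16.png

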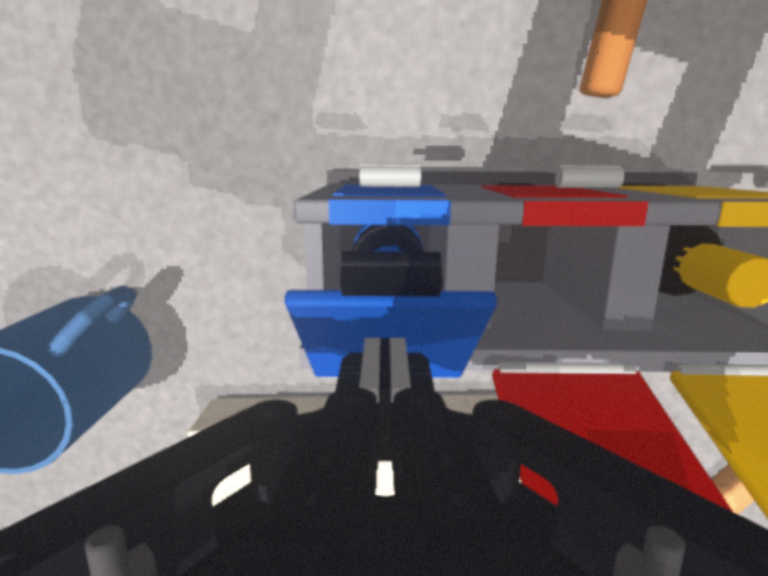

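The blue cover is folded to about 0.8 rad under the fingertips. Continuing down.

Request:
send_rows:
  plan:
    - [[7.2, 0, 5.5], 0]
    - [[6.3, 0, 6.3], 0]
    - [[5, 0, 7.5], 0]
    - [[4.5, 0, 8], 0]
    - [[2, 0, 4.5], 0]
    - [[1, 0, 4], 0]
    - [[1, 0, 4], 0]
    - [[0, 0, 0], 0]

```text
clock: 28.05
eef_pos: [601.6, -114.6, 104.0]
eef_rot: [[-0.999, -0.035, 0.002], [-0.035, 0.999, -0.0], [-0.002, -0.0, -1.0]]
force: [0.5, 0.9, 0.3]
finger_gap: 0.1
```

Request:
send_rows:
  plan:
    - [[0, 0, 2], 0]
    - [[0, 0, 2], 0]
    - [[0, 0, 0], 0]

```text
clock: 28.3
eef_pos: [601.7, -114.7, 103.8]
eef_rot: [[-0.999, -0.035, 0.004], [-0.035, 0.999, -0.001], [-0.004, -0.001, -1.0]]
force: [-10.3, 3.2, 21.7]
finger_gap: 0.2
```

Request:
send_rows:
  plan:
    - [[0, 0, -10], 0]
    - [[0, 0, -30], 0]
    - [[0, 0, -40], 0]
    - [[0, 0, -20], 0]
    - [[0, 0, 0], 0]
    - [[0, 0, 0], 0]

```text
clock: 28.8
eef_pos: [601.4, -114.8, 200.4]
eef_rot: [[-0.999, -0.035, 0.003], [-0.035, 0.999, -0.001], [-0.003, -0.001, -1.0]]
force: [0.9, -0.1, -1.7]
finger_gap: -0.2
```

```bash
python3 - <<'E'
from h import *
f=imaging.grab_frame("wrist");save(f,"w17")
C=cloud(f).reshape(-1,3);t=np.radians(2);u=C[:,0]*np.cos(t)+C[:,1]*np.sin(t);v=-C[:,0]*np.sin(t)+C[:,1]*np.cos(t)
m=(abs(v+135)<25)&(u>580)&(u<640)&(C[:,2]<180);co=np.polyfit(u[m]-645.6,C[m,2],1);print("slope",co,m.sum())
E
python3 pl.py 716 -34 200 2
```

```text
slope [-3.66032235e-04  1.31756770e+02] 3638
now [ 600.7 -114.6  198.3] yaw 2.0 clock 28.9 F [ 0.2 -0.1 -1.5] gap -0.0
turn (tool, first) 0.0  shift after turn [-118.1   76.5   -1.7]  shift in current axes [-118.1   76.5   -1.7] dist 141.0
```

View pics/w17.png

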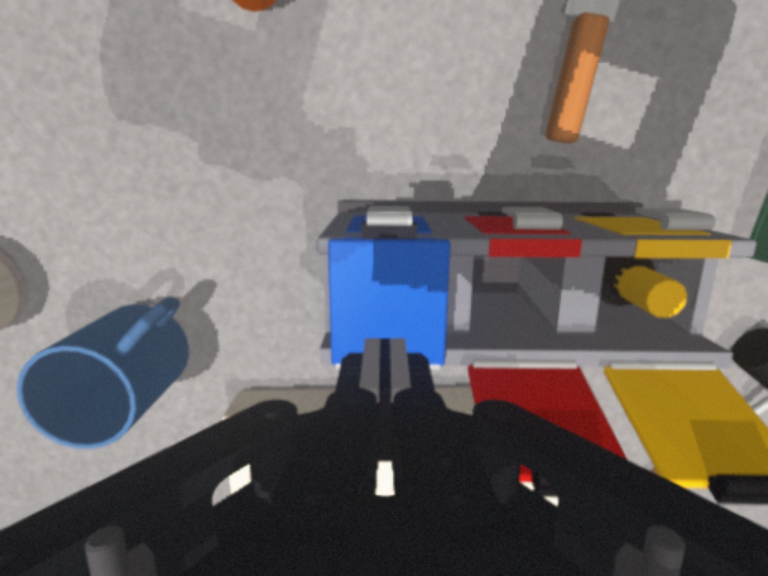

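The blue cover is flat and stays shut with nothing touching it (slope 0, top at z≈131.8). The same for red.

Request:
send_rows:
  plan:
    - [[-20, 14, 0], 0]
    - [[-24, 16, 0], 0]
    - [[-24, 17, 0], 0]
    - [[-24, 17, 0], 0]
    - [[-24, 16, 0], 0]
    - [[0, 0, 15], 0]
    - [[0, 0, 20], 0]
    - [[0, 0, 16], 0]
    - [[0, 0, 3], 0]
    - [[0, 0, 0], 0]
    - [[0, 0, 0], 0]

```text
clock: 29.77
eef_pos: [713.7, -30.7, 144.8]
eef_rot: [[-0.999, -0.035, -0.001], [-0.035, 0.999, 0.0], [0.001, 0.0, -1.0]]
force: [-0.0, -0.9, 1.1]
finger_gap: -0.2
```

```bash
python3 - <<'E'
from h import *
f=imaging.grab_frame("wrist");save(f,"w18",1)
E
python3 pl.py 713.4 -30.7 145 2
```

```text
now [714.1 -30.7 146. ] yaw 2.0 clock 29.8 F [-0.2 -0.5  0.2] gap -0.1
turn (tool, first) -0.0  shift after turn [0.7 0.  1. ]  shift in current axes [0.7 0.  1. ] dist 1.0
```

View pics/w18.png

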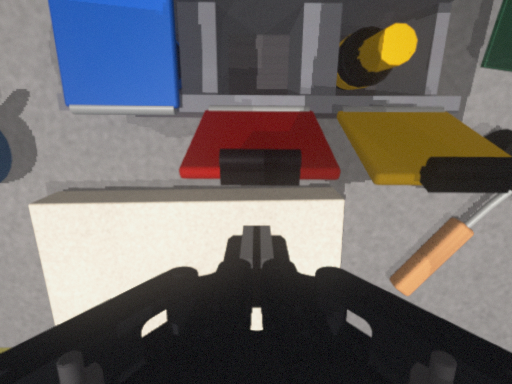

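Fingers are centred behind the red cover (nose at 260,165). Fold it.

Request:
send_rows:
  plan:
    - [[12, 0, 0], 0]
    - [[12, 0, 0], 0]
    - [[6, 0, -1.5], 0]
    - [[6, 0, -1.5], 0]
    - [[6.5, 0, -3], 0]
    - [[7, 0, -3.5], 0]
    - [[11, 0, 1], 0]
    - [[11, 0, 1], 0]
    - [[8.2, 0, 3.2], 0]
    - [[8.3, 0, 4.2], 0]
    - [[7.2, 0, 5.5], 0]
    - [[6.3, 0, 6.3], 0]
    - [[5, 0, 7.5], 0]
    - [[4.5, 0, 8], 0]
    - [[2, 0, 4.5], 0]
    - [[1, 0, 4], 0]
    - [[1, 0, 4], 0]
    - [[0, 0, 0], 0]

```text
clock: 31.32
eef_pos: [599.1, -34.5, 106.4]
eef_rot: [[-0.999, -0.035, 0.001], [-0.035, 0.999, 0.0], [-0.001, 0.0, -1.0]]
force: [0.4, 0.5, 2.7]
finger_gap: -0.1
```

Request:
send_rows:
  plan:
    - [[0, 0, 2], 0]
    - [[0, 0, 2], 0]
    - [[0, 0, 0], 0]

```text
clock: 31.57
eef_pos: [599.3, -34.7, 103.8]
eef_rot: [[-0.999, -0.035, 0.002], [-0.035, 0.999, -0.0], [-0.002, -0.0, -1.0]]
force: [-6.1, 1.4, 14.4]
finger_gap: 0.0
```

Request:
send_rows:
  plan:
    - [[0, 0, 1], 0]
    - [[0, 0, 0.5], 0]
    - [[0, 0, 0], 0]

```text
clock: 31.82
eef_pos: [599.3, -34.7, 103.8]
eef_rot: [[-0.999, -0.035, 0.002], [-0.035, 0.999, -0.0], [-0.002, -0.0, -1.0]]
force: [-11.6, 0.9, 20.8]
finger_gap: -0.2
```

Request:
send_rows:
  plan:
    - [[0, 0, -10], 0]
    - [[0, 0, -30], 0]
    - [[0, 0, -40], 0]
    - [[0, 0, -20], 0]
    - [[0, 0, 0], 0]
    - [[0, 0, 0], 0]

```text
clock: 32.32
eef_pos: [599.6, -34.7, 200.9]
eef_rot: [[-0.999, -0.035, 0.003], [-0.035, 0.999, -0.0], [-0.003, -0.0, -1.0]]
force: [-0.6, 0.4, 0.2]
finger_gap: -0.3
```

```bash
cat > cov.py <<'E'
from h import *
import sys
f=imaging.grab_frame("wrist");save(f,sys.argv[1],1)
C=cloud(f).reshape(-1,3);t=np.radians(2);u=C[:,0]*np.cos(t)+C[:,1]*np.sin(t);v=-C[:,0]*np.sin(t)+C[:,1]*np.cos(t)
for n,c in(("b",-135),("r",-55),("y",25)):
    m=(abs(v-c)<25)&(u>582)&(u<635)&(C[:,2]<180)
    if m.sum()>50: print(n,"slope,z",np.polyfit(u[m]-645.6,C[m,2],1),m.sum(),C[m,2].std())
E
python3 cov.py w19; python3 pl.py 710.6 49.2 200 2
```

```text
b slope,z [2.51457181e-03 1.31795207e+02] 3663 3.0805388621601635
r slope,z [-4.56223796e-05  1.31759996e+02] 3440 0.6454260659756216
y slope,z [-0.34433159 80.64047442] 1551 22.64332950098058
now [598.8 -34.6 199. ] yaw 2.0 clock 32.4 F [ 0.1  0.1 -1.2] gap 0.0
turn (tool, first) -0.0  shift after turn [-114.6   79.9   -1. ]  shift in current axes [-114.6   79.9   -1.1] dist 140.0
```

View pics/w19.png

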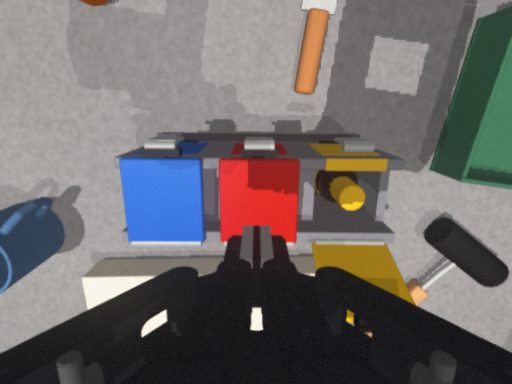

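Red is shut flat too. Now yellow.

Request:
send_rows:
  plan:
    - [[-20, 14, 0], 0]
    - [[-24, 16, 0], 0]
    - [[-24, 17, 0], 0]
    - [[-24, 17, 0], 0]
    - [[-24, 16, 0], 0]
    - [[0, 0, 15], 0]
    - [[0, 0, 20], 0]
    - [[0, 0, 17], 0]
    - [[0, 0, 3], 0]
    - [[0, 0, 0], 0]
    - [[0, 0, 0], 0]

```text
clock: 33.28
eef_pos: [711.9, 49.3, 144.7]
eef_rot: [[-0.999, -0.035, -0.001], [-0.035, 0.999, 0.0], [0.001, 0.0, -1.0]]
force: [0.1, 0.8, -0.3]
finger_gap: -0.3
```

```bash
python3 - <<'E'
from h import *
f=imaging.grab_frame("wrist");save(f,"w20",1)
E
python3 pl.py 710.6 49.2 145 2
```

```text
now [712.3  49.3 145.9] yaw 2.0 clock 33.3 F [-0.2  0.3  0.5] gap 0.2
turn (tool, first) -0.0  shift after turn [ 1.7 -0.1  0.9]  shift in current axes [ 1.7 -0.1  0.9] dist 2.0
```

View pics/w20.png

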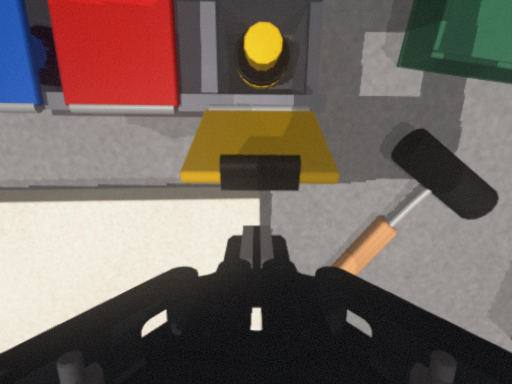

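Request:
send_rows:
  plan:
    - [[12, 0, 0], 0]
    - [[12, 0, 0], 0]
    - [[6, 0, -1.5], 0]
    - [[6, 0, -1.5], 0]
    - [[6.5, 0, -3], 0]
    - [[7, 0, -3.5], 0]
    - [[11, 0, 1], 0]
    - [[11, 0, 1], 0]
    - [[8.2, 0, 3.2], 0]
    - [[8.3, 0, 4.2], 0]
    - [[7.2, 0, 5.5], 0]
    - [[6.3, 0, 6.3], 0]
    - [[5, 0, 7.5], 0]
    - [[4.5, 0, 8], 0]
    - [[2, 0, 4.5], 0]
    - [[1, 0, 4], 0]
    - [[1, 0, 4], 0]
    - [[0, 0, 0], 0]

```text
clock: 34.83
eef_pos: [597.3, 45.5, 106.1]
eef_rot: [[-0.999, -0.035, 0.001], [-0.035, 0.999, 0.0], [-0.001, 0.0, -1.0]]
force: [-0.9, 0.3, 2.7]
finger_gap: -0.1
```

Request:
send_rows:
  plan:
    - [[0.5, 0, 2], 0]
    - [[0.5, 0, 2], 0]
    - [[0, 0, 1], 0]
    - [[0, 0, 0.5], 0]
    - [[0, 0, 0], 0]

```text
clock: 35.25
eef_pos: [597.2, 45.5, 103.8]
eef_rot: [[-0.999, -0.035, 0.004], [-0.035, 0.999, 0.0], [-0.004, 0.0, -1.0]]
force: [-7.9, -0.1, 19.3]
finger_gap: -0.2
```

Request:
send_rows:
  plan:
    - [[0, 0, -10], 0]
    - [[0, 0, -30], 0]
    - [[0, 0, -40], 0]
    - [[0, 0, -40], 0]
    - [[0, 0, 0], 0]
    - [[0, 0, 0], 0]

```text
clock: 35.75
eef_pos: [597.3, 45.3, 222.8]
eef_rot: [[-0.999, -0.035, 0.006], [-0.035, 0.999, 0.0], [-0.006, -0.0, -1.0]]
force: [-0.0, -0.1, -0.3]
finger_gap: -0.1
```

```bash
python3 cov.py w21; python3 - <<'E'
from meas import *
np.set_printoptions(precision=2,suppress=True)
fs,P=clouds();f=imaging.grab_frame("wrist");P.append(cloud(f).reshape(-1,3))
for cl in P:
    k=cl[(cl[:,0]>420)&(cl[:,0]<530)&(cl[:,1]>-20)&(cl[:,1]<70)&(cl[:,2]>13)&(cl[:,2]<25)]
    if len(k)<20: continue
    r=cv2.minAreaRect(k[:,:2].astype(np.float32)); print(len(k),"handle",np.mean(k,axis=0),r)
    b=cl[(cl[:,0]>350)&(cl[:,0]<530)&(cl[:,1]>-30)&(cl[:,1]<80)&(cl[:,2]>2)&(cl[:,2]<25)]
    w,V=np.linalg.eigh(np.cov(k[:,:2].T));print(V[:,1])
E
python3 pl.py 478 16 80 5
```

```text
b slope,z [-1.60397802e-02  1.26826511e+02] 3485 15.4771810303299
r slope,z [-3.84955752e-04  1.31779679e+02] 3138 0.6722023596959663
y slope,z [-2.37357356e-03  1.31686357e+02] 3116 0.6732871798475834
127 handle [475.27  16.74  17.98] ((475.0162048339844, 16.53020477294922), (21.19940185546875, 78.09523010253906), 85.91182708740234)
[-1.    0.09]
114 handle [472.2   16.59  16.14] ((473.3736877441406, 17.26609992980957), (27.01177406311035, 83.93814086914062), 84.52662658691406)
[-0.99  0.13]
1534 handle [475.43  20.44  16.93] ((476.2908630371094, 20.101974487304688), (21.982391357421875, 84.92076873779297), 83.10095977783203)
[-0.99  0.12]
now [595.4  45.3 217.4] yaw 2.0 clock 36.0 F [ 0.2 -0.4  0.1] gap -0.1
turn (tool, first) -3.0  shift after turn [119.5 -18.9 137.4]  shift in current axes [117.9 -25.2 137.8] dist 183.0
```

View pics/w21.png

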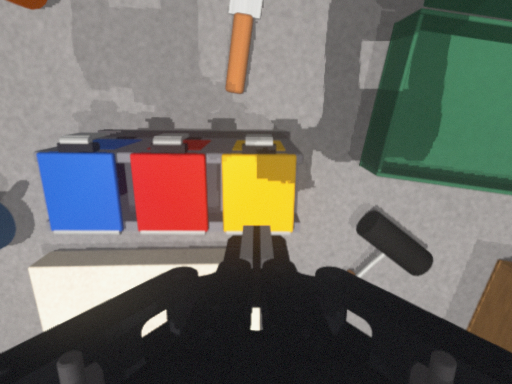

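All three covers are flat shut (z≈131.7). Next the knife: hover over the grip point on its handle.

```bash
python3 pl.py 458.1 20.2 60 -6.5
```

```text
now [595.4  45.3 217.4] yaw 2.0 clock 36.0 F [ 0.2 -0.4  0.1] gap -0.1
turn (tool, first) 8.5  shift after turn [133.6 -40.5 157.4]  shift in current axes [137.6 -20.3 157.9] dist 210.0
```

Request:
send_rows:
  plan:
    - [[0, 0, 0], 4.3]
    - [[0, 0, 0], 4.2]
    - [[26, -8, 0], 0]
    - [[36, -11, 5], 0]
    - [[36, -11, 10], 0]
    - [[26, -8, 25], 0]
    - [[9.6, -2.5, 33], 0]
    - [[0, 0, 33], 0]
    - [[0, 0, 30], 0]
    - [[0, 0, 21], 0]
    - [[0, 0, 0], 0]
    - [[0, 0, 0], 0]
    - [[0, 0, 0], 0]
  hand: 60

```text
clock: 37.03
eef_pos: [459.4, 20.2, 63.7]
eef_rot: [[-0.994, 0.113, 0.001], [0.113, 0.994, 0.0], [-0.001, 0.0, -1.0]]
force: [-0.1, 0.2, 0.9]
finger_gap: 51.0
```

```bash
python3 - <<'E'
from meas import *
np.set_printoptions(precision=2,suppress=True)
f=imaging.grab_frame("wrist");save(f,"w22",1.5)
cl=cloud(f).reshape(-1,3)
k=cl[(cl[:,0]>420)&(cl[:,0]<530)&(cl[:,1]>-20)&(cl[:,1]<70)&(cl[:,2]>13)&(cl[:,2]<25)]
r=cv2.minAreaRect(k[:,:2].astype(np.float32)); print(len(k),"handle",np.mean(k,axis=0),r)
w,V=np.linalg.eigh(np.cov(k[:,:2].T));print(V[:,1])
E
python3 pl.py 458.1 20.2 -24 -6.5
```

```text
2866 handle [473.02  20.24  16.82] ((475.88336181640625, 19.940536499023438), (21.953752517700195, 83.96452331542969), 83.19329071044922)
[-0.99  0.12]
now [459.8  20.2  64.2] yaw -6.49 clock 37.1 F [ 0.5 -0.4  0.7] gap 51.4
turn (tool, first) 0.0  shift after turn [ 1.7 -0.2 88.2]  shift in current axes [ 2.  -0.2 88.2] dist 88.0
```

View pics/w22.png

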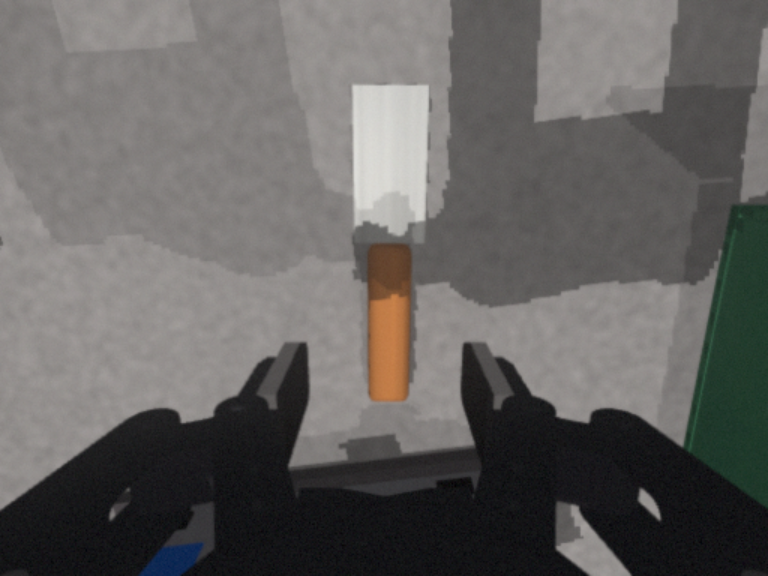

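Request:
send_rows:
  plan:
    - [[1.5, 1.6, 10], 0]
    - [[0, 0, 22], 0]
    - [[0, 0, 22], 0]
    - [[0, 0, 18], 0]
    - [[0, 0, 10], 0]
    - [[0, 0, 3], 0]
    - [[0, 0, 0], 0]
    - [[0, 0, 0], 0]

```text
clock: 37.75
eef_pos: [458.3, 22.0, -21.4]
eef_rot: [[-0.994, 0.113, 0.002], [0.113, 0.994, 0.0], [-0.002, 0.0, -1.0]]
force: [-1.0, -0.6, 1.0]
finger_gap: 51.8
```

```bash
python3 - <<'E'
from meas import *
f=imaging.grab_frame("wrist");save(f,"w23",1.5)
E
python3 pl.py 458.1 20.2 -24 -6.5
```

```text
now [458.5  22.  -21.1] yaw -6.5 clock 37.8 F [ 0.3  0.9 -0.3] gap 51.3
turn (tool, first) 0.0  shift after turn [ 0.2 -1.8  2.9]  shift in current axes [ 0.2 -1.8  2.9] dist 3.0
```

View pics/w23.png

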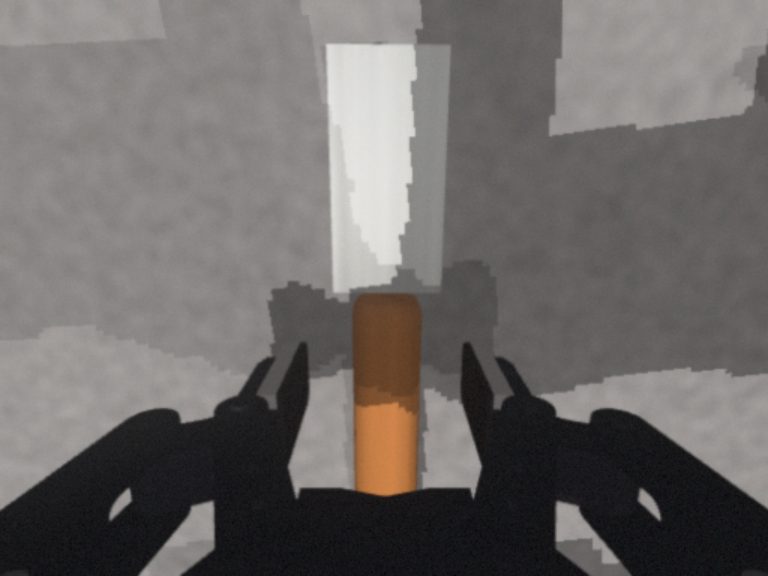

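Handle (387,400) is centred between the pads. Close and lift slightly.

Request:
send_rows:
  plan:
    - [[0, 0, 2], 0]
    - [[0, 0, 0], 0]
    - [[0, 0, 0], 0]
    - [[0, 0, 0], 0]
    - [[0, 0, 0], 0]
    - [[0, 0, 0], 0]
    - [[0, 0, 0], 0]
  hand: 0

```text
clock: 38.38
eef_pos: [458.1, 22.0, -23.6]
eef_rot: [[-0.994, 0.113, 0.001], [0.113, 0.994, 0.0], [-0.001, 0.0, -1.0]]
force: [-1.6, -0.2, 5.6]
finger_gap: 20.4
```

Request:
send_rows:
  plan:
    - [[0, 0, -8], 0]
    - [[0, 0, -20], 0]
    - [[0, 0, -35], 0]
    - [[0, 0, -40], 0]
    - [[0, 0, -40], 0]
    - [[0, 0, -40], 0]
    - [[0, 0, -20], 0]
    - [[0, 0, 0], 0]
    - [[0, 0, 0], 0]

```text
clock: 39.13
eef_pos: [457.8, 22.0, 179.5]
eef_rot: [[-0.994, 0.113, 0.002], [0.113, 0.994, 0.0], [-0.002, 0.0, -1.0]]
force: [0.2, -0.4, -1.9]
finger_gap: 20.2
```

```bash
python3 - <<'E'
from meas import *
np.set_printoptions(precision=1,suppress=True)
f=imaging.grab_frame("wrist");save(f,"w24",1.5)
fs,P=clouds();C=cloud(f).reshape(-1,3)
A=np.vstack(P+[C]);A=A[np.isfinite(A[:,0])]
for n,cl in zip(("top","side","wrist"),P+[C]):
    q=cl[(cl[:,2]>52)&(cl[:,2]<66)&(cl[:,0]>400)&(cl[:,0]<680)&(cl[:,1]>160)&(cl[:,1]<440)]
    if len(q)>50: print(n,len(q),"rim rect",cv2.minAreaRect(q[:,:2].astype(np.float32)))
    l=cl[(cl[:,0]>410)&(cl[:,0]<470)&(cl[:,1]>190)&(cl[:,1]<415)&(cl[:,2]>75)&(cl[:,2]<215)]
    if len(l)>50:
        co=np.linalg.lstsq(np.c_[l[:,1]-300,l[:,2]-60,np.ones(len(l))],l[:,0],rcond=None)[0];print("lid",co,len(l))
E
python3 pl.py 458.1 20.2 180 -6.5
```

```text
top 299 rim rect ((530.8052368164062, 295.6939697265625), (221.96905517578125, 169.17764282226562), 83.65951538085938)
lid [  0.1  -0.  446.5] 85
side 224 rim rect ((526.2006225585938, 299.2879638671875), (229.351806640625, 181.33029174804688), 83.9312515258789)
lid [  0.1  -0.  436.4] 975
wrist 2036 rim rect ((521.5552978515625, 241.31651306152344), (106.54735565185547, 177.559814453125), 84.12320709228516)
lid [ -0.1  -0.  425.2] 780
now [456.4  22.  176.5] yaw -6.5 clock 39.3 F [-0.4  0.5 -1. ] gap 20.2
turn (tool, first) 0.0  shift after turn [-1.9 -1.6 -3.5]  shift in current axes [-1.8 -1.6 -3.5] dist 4.0
```

View pics/w24.png

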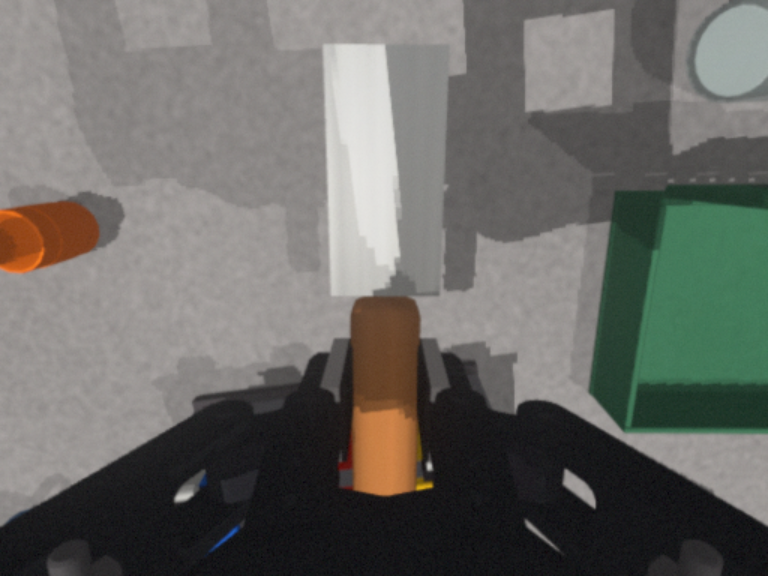

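```bash
python3 - <<'E'
from rig import ctrl
print(ctrl.get_state()["joints"].round(2))
E
python3 pl.py 529 278 178 -96.3;python3 pl.py 533 318 178 83.7
```

```text
[-0.03 -0.13  1.63  0.    1.65 -1.49]
now [456.4  22.  176.5] yaw -6.5 clock 39.3 F [-0.4  0.5 -1. ] gap 20.2
turn (tool, first) 89.8  shift after turn [262.4  44.   -1.5]  shift in current axes [-43.1 262.5  -1.7] dist 266.0
now [456.4  22.  176.5] yaw -6.5 clock 39.3 F [-0.4  0.5 -1. ] gap 20.2
turn (tool, first) -90.2  shift after turn [-302.6  -43.6   -1.5]  shift in current axes [-42.6 302.7  -1.7] dist 306.0
```

Request:
send_rows:
  plan:
    - [[0, 0, 0], 5.8]
    - [[0, 0, 0], 7]
    - [[0, 0, 0], 7]
    - [[0, 0, 0], 7]
    - [[0, 0, 0], 7]
    - [[0, 0, 0], 7]
    - [[0, 0, 0], 7]
    - [[0, 0, 0], 7]
    - [[0, 0, 0], 7]
    - [[0, 0, 0], 7]
    - [[0, 0, 0], 7]
    - [[0, 0, 0], 7]
    - [[0, 0, 0], 7]
    - [[0, 20, 0], 0]
    - [[15, 24, 0], 0]
    - [[30, 0, 0], 0]
    - [[30, 0, 0], 0]
    - [[0, 0, 0], 0]
    - [[0, 0, 0], 0]

```text
clock: 40.87
eef_pos: [508.6, 92.7, 176.5]
eef_rot: [[0.107, 0.994, -0.004], [0.994, -0.107, -0.0], [-0.001, -0.004, -1.0]]
force: [0.3, -0.4, -1.6]
finger_gap: 20.2
```

```bash
python3 pl.py 528.8 278 178 -96.3
```

```text
now [508.6  92.7 176.5] yaw -96.16 clock 40.9 F [ 0.3 -0.4 -1.6] gap 20.2
turn (tool, first) 0.1  shift after turn [186.4  -0.3  -1.5]  shift in current axes [186.4   0.2  -1.6] dist 186.0
```

Request:
send_rows:
  plan:
    - [[20, 0, 0], 0]
    - [[32, 0, 0], 0]
    - [[36, 0, 0], 0]
    - [[36, 0, 0], 0]
    - [[32, 0, 0], 0]
    - [[20, 0, 0], 0]
    - [[10, 0, 0], 0]
    - [[0, 0, 0], 0]
    - [[0, 0, 0], 0]
    - [[0, 0, 0], 0]

```text
clock: 41.7
eef_pos: [530.0, 274.9, 178.4]
eef_rot: [[0.111, 0.994, -0.0], [0.994, -0.111, -0.001], [-0.001, -0.0, -1.0]]
force: [-0.1, -0.7, -1.5]
finger_gap: 20.1
```

```bash
python3 pl.py 528.8 278 -20 -96.3; python3 - <<'E'
from meas import *
f=imaging.grab_frame("wrist");save(f,"w25",1.5)
f=imaging.grab_frame("side");im=f["image"][60:220,60:240];cv2.imwrite("pics/s25.png",cv2.resize(cv2.cvtColor(im,cv2.COLOR_RGB2BGR),None,fx=3.5,fy=3.5))
E
```

```text
now [530.  274.9 178.4] yaw -96.39 clock 41.7 F [-0.1 -0.7 -1.5] gap 20.1
turn (tool, first) -0.1  shift after turn [  3.   -1.5 198.4]  shift in current axes [  3.1  -1.5 198.4] dist 198.0
```

View pics/w25.png

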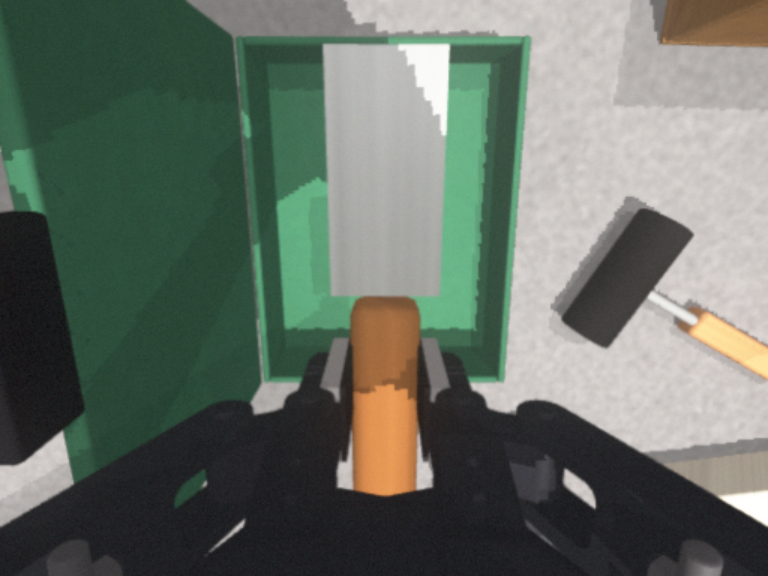

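View pics/s25.png

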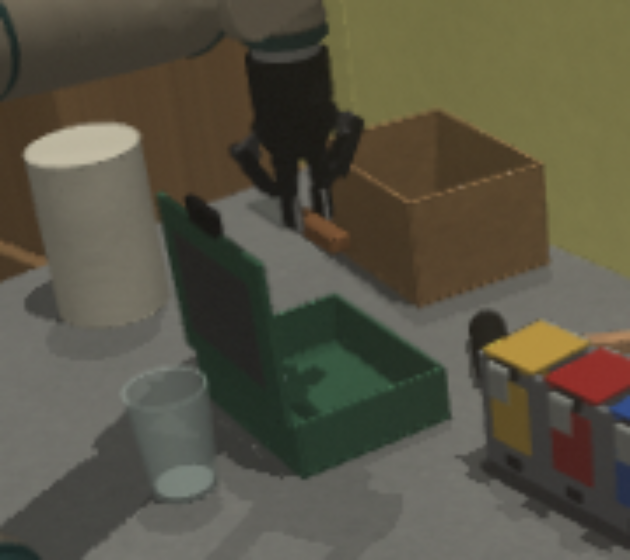

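Request:
send_rows:
  plan:
    - [[3, -1, 10], 0]
    - [[0, 0, 20], 0]
    - [[0, 0, 25], 0]
    - [[0, 0, 25], 0]
    - [[0, 0, 25], 0]
    - [[0, 0, 25], 0]
    - [[0, 0, 25], 0]
    - [[0, 0, 20], 0]
    - [[0, 0, 10], 0]
    - [[0, 0, 4], 0]
    - [[0, 0, 0], 0]
    - [[0, 0, 0], 0]

```text
clock: 42.8
eef_pos: [529.9, 279.9, -9.1]
eef_rot: [[0.11, 0.994, 0.002], [0.994, -0.11, 0.001], [0.001, 0.002, -1.0]]
force: [-0.2, 0.1, -0.4]
finger_gap: 20.8
```

```bash
python3 pl.py 528.8 278 -18 -96.3; python3 - <<'E'
from meas import *
f=imaging.grab_frame("wrist");save(f,"w26",1)
E
```

```text
now [529.9 279.9  -9.1] yaw -96.31 clock 42.8 F [-0.2  0.1 -0.4] gap 20.8
turn (tool, first) -0.0  shift after turn [-2.  -0.9  8.9]  shift in current axes [-2.1 -0.9  8.9] dist 9.0
```

View pics/w26.png

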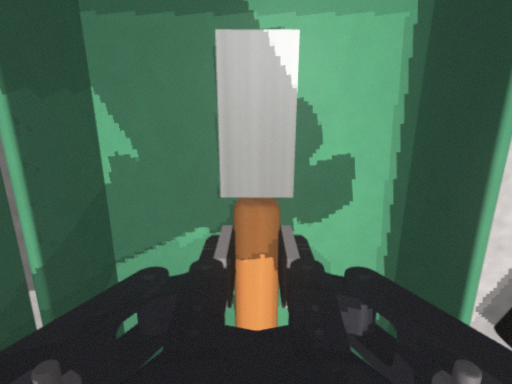

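Request:
send_rows:
  plan:
    - [[0, 0, 3], 0]
    - [[0, 0, 3], 0]
    - [[0, 0, 1.5], 0]
    - [[0, 0, 0], 0]
    - [[0, 0, 0], 0]

```text
clock: 43.27
eef_pos: [529.1, 279.7, -18.0]
eef_rot: [[0.11, 0.994, -0.0], [0.994, -0.11, -0.0], [-0.0, -0.0, -1.0]]
force: [-1.0, -0.4, -0.5]
finger_gap: 20.1
```

Request:
send_rows:
  plan:
    - [[0, 0, 1.5], 0]
    - [[0, 0, 0], 0]
    - [[0, 0, 0], 0]

```text
clock: 43.52
eef_pos: [529.5, 279.9, -18.6]
eef_rot: [[0.11, 0.994, 0.001], [0.994, -0.11, 0.0], [0.0, 0.001, -1.0]]
force: [-1.4, -0.4, 3.9]
finger_gap: 20.6
```

Request:
send_rows:
  plan:
    - [[0, 0, 0], 0]
    - [[0, 0, 0], 0]
    - [[0, 0, 0], 0]
    - [[0, 0, 0], 0]
    - [[0, 0, 0], 0]
  hand: 45

```text
clock: 43.93
eef_pos: [529.1, 279.7, -19.6]
eef_rot: [[0.11, 0.994, -0.0], [0.994, -0.11, -0.0], [-0.0, -0.0, -1.0]]
force: [-0.5, 0.1, 0.1]
finger_gap: 38.8
```

Request:
send_rows:
  plan:
    - [[0, 0, -10], 0]
    - [[0, 0, -25], 0]
    - [[0, 0, -40], 0]
    - [[0, 0, -40], 0]
    - [[0, 0, -40], 0]
    - [[0, 0, -40], 0]
    - [[0, 0, -40], 0]
    - [[0, 0, -20], 0]
    - [[0, 0, 0], 0]
    - [[0, 0, 0], 0]

```text
clock: 44.77
eef_pos: [529.6, 279.9, 237.9]
eef_rot: [[0.11, 0.994, 0.004], [0.994, -0.11, 0.002], [0.002, 0.003, -1.0]]
force: [0.2, 0.6, -0.3]
finger_gap: 38.6
```

```bash
python3 pl.py 400 300 260 -6; python3 - <<'E'
from meas import *
np.set_printoptions(precision=2,suppress=True)
f=imaging.grab_frame("wrist");save(f,"w27",1.5);C=cloud(f).reshape(-1,3)
fs,P=clouds();
k=C[(C[:,0]>470)&(C[:,0]<600)&(C[:,1]>200)&(C[:,1]<400)&(C[:,2]>17)&(C[:,2]<30)]
print("handle",len(k),k.mean(0) if len(k) else 0)
for cl in P+[C]:
    l=cl[(cl[:,0]>405)&(cl[:,0]<470)&(cl[:,1]>200)&(cl[:,1]<400)&(cl[:,2]>75)&(cl[:,2]<215)]
    if len(l)>80: print("lid",len(l),np.linalg.lstsq(np.c_[l[:,1]-300,l[:,2]-60.5,np.ones(len(l))],l[:,0],rcond=None)[0])
    t=cl[(cl[:,0]>400)&(cl[:,0]<460)&(cl[:,1]>180)&(cl[:,1]<425)&(cl[:,2]>234)&(cl[:,2]<270)];
    if len(t): print("tab",len(t),np.percentile(t,[5,50,95],axis=0))
E
```

```text
now [529.6 279.9 237.9] yaw -96.3 clock 44.8 F [ 0.2  0.6 -0.3] gap 38.6
turn (tool, first) -90.3  shift after turn [131.    6.5 -22.1]  shift in current axes [   5.8 -130.9  -22.5] dist 133.0
handle 1102 [530.62 269.54  21.96]
tab 2 [[429.81 203.79 234.24]
 [431.06 207.73 234.43]
 [432.31 211.66 234.63]]
lid 885 [  0.1   -0.01 436.2 ]
tab 65 [[428.08 275.74 235.57]
 [434.   302.98 246.06]
 [441.43 333.08 252.68]]
lid 13304 [  0.11  -0.02 446.68]
tab 3744 [[435.84 283.21 236.28]
 [443.14 311.7  251.62]
 [447.61 336.6  253.52]]
```

View pics/w27.png

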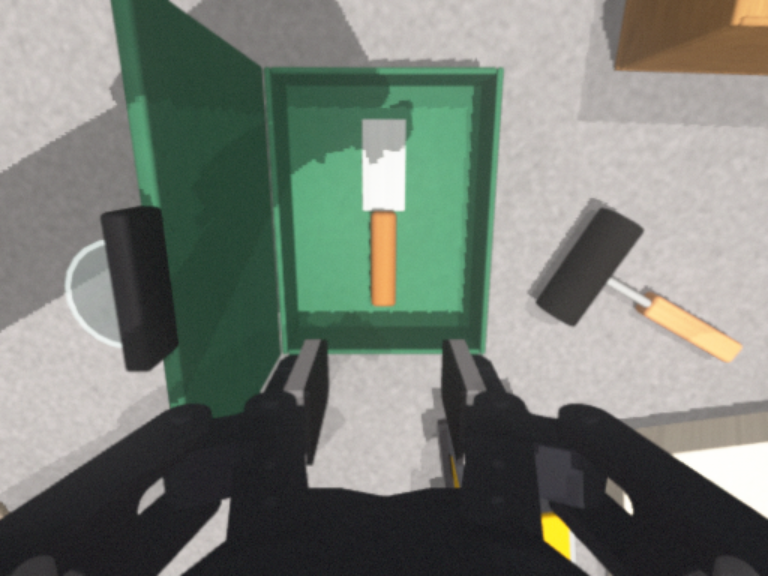

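The knife lies in the case (handle at 383,260; blade at 384,165). To close the lid from the robot side, I'll rise, shut the fingers, turn the jaws parallel to the hinge and go behind the lid.

Request:
send_rows:
  plan:
    - [[0, 0, -17], -6]
    - [[0, 0, -17], -7]
    - [[0, 0, 0], -7]
    - [[0, 0, 0], -7]
    - [[0, 0, 0], -7]
    - [[0, 0, 0], -7]
    - [[0, 0, 0], -7]
    - [[0, 0, 0], -7]
    - [[0, 0, 0], -7]
    - [[0, 0, 0], -7]
    - [[0, 0, 0], -7]
    - [[0, 0, 0], -7]
    - [[0, 0, 0], -7]
    - [[0, 18, 0], 0]
    - [[0, 0, 0], 0]
    - [[0, 0, 0], 0]
  hand: 0

```text
clock: 46.25
eef_pos: [530.7, 297.7, 267.8]
eef_rot: [[-0.994, 0.109, -0.003], [0.109, 0.994, -0.001], [0.003, -0.002, -1.0]]
force: [-0.2, -0.3, -0.1]
finger_gap: -0.3
```

```bash
python3 pl.py 406.7 311.7 272 -6.3
```

```text
now [530.7 297.7 267.8] yaw -6.27 clock 46.2 F [-0.2 -0.3 -0.1] gap -0.3
turn (tool, first) 0.0  shift after turn [124.8   0.3  -4.2]  shift in current axes [124.8   0.3  -3.9] dist 125.0
```

Request:
send_rows:
  plan:
    - [[20, 0, -4], 0]
    - [[30, 0, 0], 0]
    - [[30, 0, 0], 0]
    - [[30, 0, 0], 0]
    - [[15, 0, 0], 0]
    - [[0, 0, 15], 0]
    - [[0, 0, 20], 0]
    - [[0, 0, 20], 0]
    - [[0, 0, 15], 0]
    - [[0, 0, 0], 0]
    - [[0, 0, 0], 0]

```text
clock: 47.17
eef_pos: [406.5, 310.6, 202.9]
eef_rot: [[-0.994, 0.11, -0.002], [0.11, 0.994, -0.001], [0.002, -0.001, -1.0]]
force: [0.7, -0.1, 0.3]
finger_gap: 0.3
```

```bash
python3 pl.py 406.7 311.7 172 -6.3; python3 - <<'E'
from meas import *
f=imaging.grab_frame("wrist");save(f,"w28",1.5)
f=imaging.grab_frame("side");im=f["image"][40:220,40:240];cv2.imwrite("pics/s28.png",cv2.resize(cv2.cvtColor(im,cv2.COLOR_RGB2BGR),None,fx=3.2,fy=3.2))
E
```

```text
now [406.5 310.6 202.9] yaw -6.33 clock 47.2 F [ 0.7 -0.1  0.3] gap 0.3
turn (tool, first) -0.0  shift after turn [-0.1  1.1 30.9]  shift in current axes [-0.1  1.1 30.9] dist 31.0
```

View pics/w28.png

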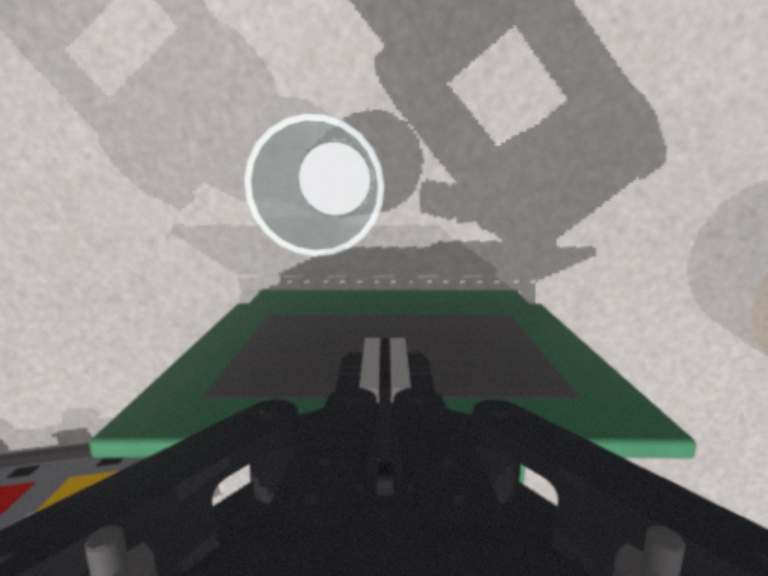

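View pics/s28.png

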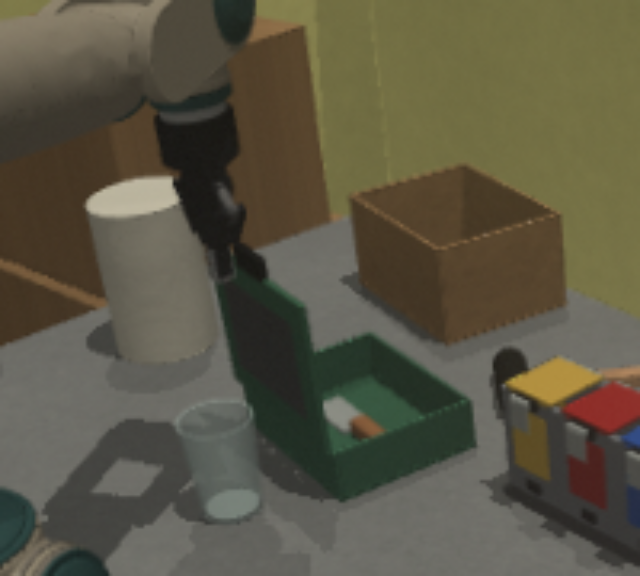

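Request:
send_rows:
  plan:
    - [[0, 0, 14], 0]
    - [[0, 0, 13], 0]
    - [[-10, 0, 0], 0]
    - [[-10, 0, 2], 0]
    - [[-9.5, 0, 0.3], 0]
    - [[-9.5, 0, 0.6], 0]
    - [[-9.5, 0, 0.9], 0]
    - [[-9.5, 0, 1.2], 0]
    - [[-9.8, 0, 2.5], 0]
    - [[-9.8, 0, 3.3], 0]
    - [[-9.8, 0, 4.1], 0]
    - [[-9.8, 0, 5], 0]
    - [[0, 0, 0], 0]

```text
clock: 48.35
eef_pos: [504.6, 299.7, 154.6]
eef_rot: [[-0.994, 0.111, -0.002], [0.111, 0.994, -0.001], [0.002, -0.002, -1.0]]
force: [0.5, 1.1, -0.9]
finger_gap: 0.2
```

```bash
python3 pl.py 406.7 311.7 172 -6.3; python3 - <<'E'
from meas import *
f=imaging.grab_frame("wrist");save(f,"w29",1)
f=imaging.grab_frame("side");im=f["image"][40:220,40:240];cv2.imwrite("pics/s29.png",cv2.resize(cv2.cvtColor(im,cv2.COLOR_RGB2BGR),None,fx=3.2,fy=3.2))
E
```

```text
now [504.6 299.7 154.6] yaw -6.37 clock 48.4 F [ 0.5  1.1 -0.9] gap 0.2
turn (tool, first) -0.1  shift after turn [ 98.6   1.2 -17.4]  shift in current axes [ 98.6   1.  -17.2] dist 100.0
```

View pics/s29.png

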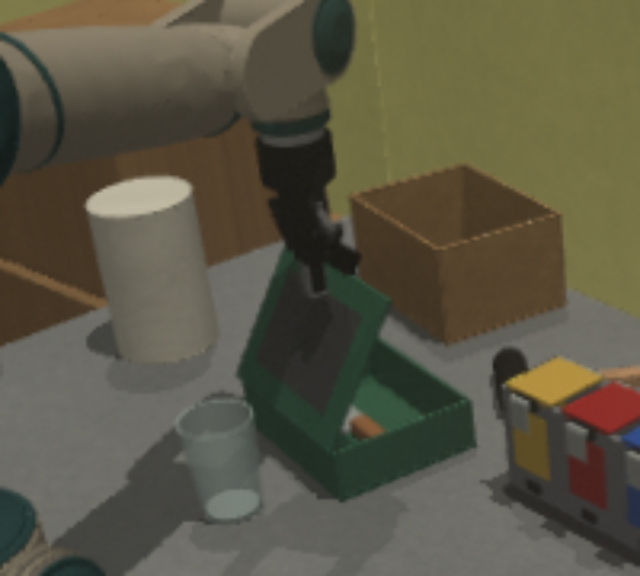

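The lid has followed the fingertips to about 1 rad and is moving slowly. Continuing along the arc.

Request:
send_rows:
  plan:
    - [[-8.8, 0, 5.6], 0]
    - [[-8.4, 0, 6.2], 0]
    - [[-8, 0, 6.8], 0]
    - [[-7.8, 0, 7.2], 0]
    - [[-7, 0, 8], 0]
    - [[-6.3, 0, 8.4], 0]
    - [[-5.6, 0, 8.8], 0]
    - [[-5, 0, 9.2], 0]
    - [[-3.7, 0, 8.6], 0]
    - [[-3.3, 0, 8.8], 0]
    - [[-2.8, 0, 8.9], 0]
    - [[-1.5, 0, 6], 0]
    - [[-1, 0, 6], 0]
    - [[-1, 0, 5], 0]
    - [[0, 0, 0], 0]

```text
clock: 49.7
eef_pos: [572.7, 292.7, 51.8]
eef_rot: [[-0.994, 0.11, -0.002], [0.11, 0.994, -0.001], [0.002, -0.001, -1.0]]
force: [-0.3, -0.5, 0.4]
finger_gap: 0.1
```

```bash
python3 pl.py 406.7 311.7 172 -6.3; python3 - <<'E'
from meas import *
f=imaging.grab_frame("wrist");save(f,"w30",1)
f=imaging.grab_frame("side");im=f["image"][40:220,40:240];cv2.imwrite("pics/s30.png",cv2.resize(cv2.cvtColor(im,cv2.COLOR_RGB2BGR),None,fx=3.2,fy=3.2))
E
```

```text
now [572.7 292.7  51.8] yaw -6.29 clock 49.7 F [-0.3 -0.5  0.4] gap 0.1
turn (tool, first) 0.0  shift after turn [ 167.1    0.6 -120.2]  shift in current axes [ 167.3    0.6 -119.9] dist 206.0
```

View pics/s30.png

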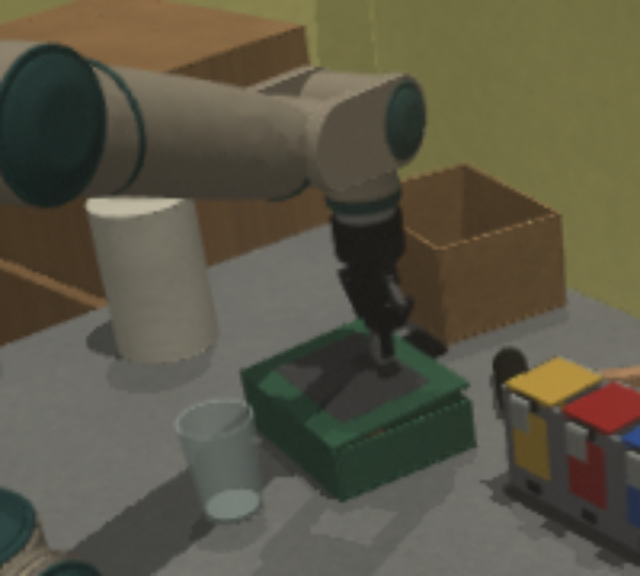

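Request:
send_rows:
  plan:
    - [[0, 0, 4], 0]
    - [[0, 0, 3], 0]
    - [[0, 0, 2.5], 0]
    - [[0, 0, 1.5], 0]
    - [[0, 0, 0], 0]
    - [[0, 0, 0], 0]

```text
clock: 50.3
eef_pos: [573.2, 292.9, 42.1]
eef_rot: [[-0.994, 0.11, -0.0], [0.11, 0.994, -0.0], [0.0, -0.0, -1.0]]
force: [-0.4, 0.4, 0.3]
finger_gap: -0.2
```

Request:
send_rows:
  plan:
    - [[0, 0, 1], 0]
    - [[0, 0, 0], 0]
    - [[0, 0, 0], 0]

```text
clock: 50.55
eef_pos: [573.3, 292.9, 41.2]
eef_rot: [[-0.994, 0.11, 0.0], [0.11, 0.994, 0.0], [-0.0, 0.0, -1.0]]
force: [0.7, -0.3, -0.1]
finger_gap: -0.1
```

Request:
send_rows:
  plan:
    - [[0, 0, 1], 0]
    - [[0, 0, 0.5], 0]
    - [[0, 0, 0], 0]
    - [[0, 0, 0], 0]

```text
clock: 50.88
eef_pos: [573.4, 293.0, 40.0]
eef_rot: [[-0.994, 0.11, 0.0], [0.11, 0.994, 0.0], [-0.0, 0.0, -1.0]]
force: [-0.8, -0.5, 2.5]
finger_gap: 0.3
```

Request:
send_rows:
  plan:
    - [[0, 0, 0.7], 0]
    - [[0, 0, 0], 0]
    - [[0, 0, 0], 0]

```text
clock: 51.13
eef_pos: [573.4, 293.0, 39.9]
eef_rot: [[-0.994, 0.11, 0.0], [0.11, 0.994, 0.0], [-0.0, 0.0, -1.0]]
force: [-2.5, -1.5, 6.2]
finger_gap: -0.3
```

Request:
send_rows:
  plan:
    - [[0, 0, -5], 0]
    - [[0, 0, -20], 0]
    - [[0, 0, -40], 0]
    - [[0, 0, -40], 0]
    - [[0, 0, -40], 0]
    - [[0, 0, -40], 0]
    - [[0, 0, -40], 0]
    - [[0, 0, -30], 0]
    - [[0, 0, 0], 0]
    - [[0, 0, 0], 0]

```text
clock: 51.97
eef_pos: [573.9, 293.2, 296.5]
eef_rot: [[-0.994, 0.11, 0.004], [0.11, 0.994, 0.002], [-0.004, 0.002, -1.0]]
force: [-0.1, -1.3, -0.3]
finger_gap: 0.0
```

```bash
python3 - <<'E'
from meas import *
np.set_printoptions(precision=3,suppress=True)
f=imaging.grab_frame("wrist");save(f,"w31",1);C=cloud(f).reshape(-1,3)
s=imaging.grab_frame("side");save(s,"s31");t=imaging.grab_frame("top");save(t,"t31")
P=[cloud(t).reshape(-1,3),cloud(s).reshape(-1,3),C]
a=np.radians(-6.3)
for n,cl in zip("tsw",P):
    u=(cl[:,0]-531)*np.cos(a)+(cl[:,1]-298)*np.sin(a); v=-(cl[:,0]-531)*np.sin(a)+(cl[:,1]-298)*np.cos(a)
    m=(abs(u)<75)&(abs(v)<95)&(cl[:,2]<120)&(cl[:,2]>40)
    print("lid",n,m.sum(),np.polyfit(u[m]+85,cl[m,2],1))
    t2=np.radians(2);u=cl[:,0]*np.cos(t2)+cl[:,1]*np.sin(t2);v=-cl[:,0]*np.sin(t2)+cl[:,1]*np.cos(t2)
    for k,c in(("b",-135),("r",-55),("y",25)):
        m=(abs(v-c)<25)&(u>582)&(u<635)&(cl[:,2]<180)&(cl[:,2]>90)
        if m.sum()>50: print(n,k,np.polyfit(u[m]-645.6,cl[m,2],1))
E
```

```text
lid t 2407 [-0.004 68.919]
t b [  0.002 132.343]
t r [  0.014 132.836]
t y [ -0.003 131.837]
lid s 1076 [ 0.002 67.101]
s b [ -0.077 122.9  ]
s r [ -0.027 129.808]
s y [ -0.023 129.448]
lid w 17544 [-0.001 68.317]
w r [ -0.001 131.858]
w y [ -0.002 130.839]
```

View pics/s31.png

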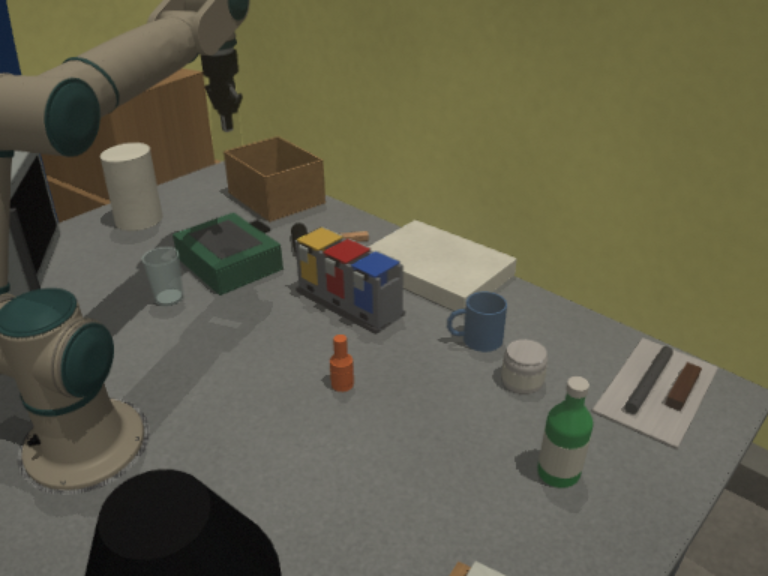

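View pics/t31.png

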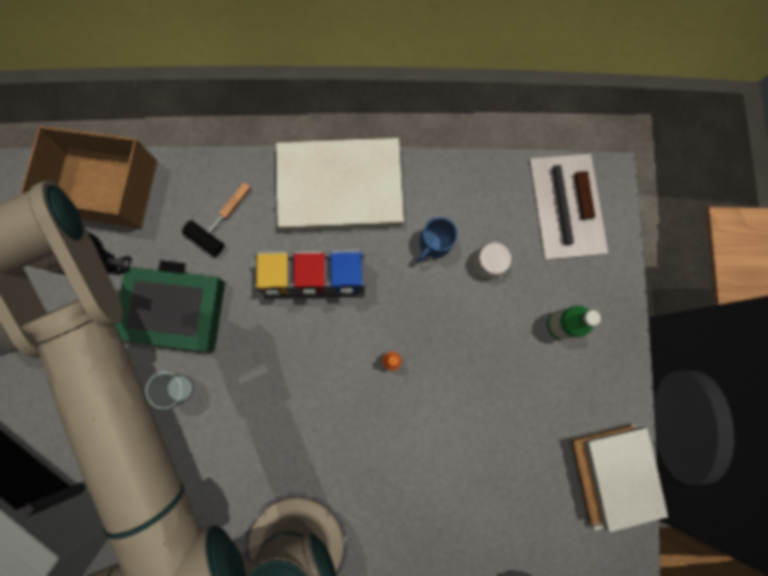

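The last check shows the covers and lid flat shut, the orange look-alike and the other bench things where they were, and no red can anywhere. Handing in.

```bash
python3 -c "
from rig import ticket
print(ticket.hand_in())"
```

```text
the job is handed in; nothing more can be done
None
```

I finished the whole task and handed it in at about 52 s of the 200 s allowed; the hand-in reports no verdict.

**What I did:**
- **Canisters:** the yellow and blue canisters stand in their own wells. I saw no red canister in any view, so the red well is empty.
- **Covers:** I pressed all three covers down until they latched.
- **Knife and lid:** the knife lies in the green case, and I lowered the lid slowly until it closed.

**What the last checks showed:**
- **Canisters:** both necks measured about z = 117 mm before I shut the covers, so their bottoms are on the well floors. They stood about 2–3 mm or less from the well centres.
- **Covers:** the top and wrist cameras put them flat at about z = 131–133 mm, with slopes within about 0.015. The side camera disagreed, reading slopes of −0.08 for blue and about −0.025 for red and yellow. It sees the cover tops at an angle, so I trusted the other two.
- **Lid:** all three views put it flat to within 0.005, at about z = 68 mm.
- **Other things:** the orange look-alike and the rest of the bench are where they were in the last top and side pictures. The arm touches nothing.

**What went wrong or did not match:**
- **First grasps:** my first two tries at the yellow canister closed on air just above its neck. The shut fingertips turned out to be about 29–31 mm above the reported TCP, and I corrected for that from then on.
- **Lid hinge:** it is on the robot side of the case, not the robot's left as the text says. I went by the pictures.

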